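Put the class battery packs on charge

ROBOT

A 7-joint arm with a two-finger parallel gripper is mounted at the origin on the work surface. World frame = base frame: x ahead of the robot, y to its left, z up, the work surface at z = 0. Lengths are in m, angles in rad, forces in N, time in s.
With the tool pointing down it reaches from about 0.425 to 1.025 m from the base axis. Payload 9.4 kg.
Tool frame: the origin (TCP) lies midway between the tips of the shut fingers; the grasp point (between the pads) lies 19 mm behind it (bot.hold_point_z is the distance from the TCP to the grasp point, in m); z points along the fingers, y is the line along which they close (so a half turn about z gives the same grasp; the last joint's range is limited). The gripper opens to 85 mm and grips with 20 to 120 N. Pads are 22 mm wide; open, the fingers measure 114 mm over their backs; the gripper's body (76 mm by 85 mm) begins 54 mm behind the grasp point. The pads swing forward as they close: fully open they stand 13 mm farther back than shut.
Start: joints at [1.262, 0.599, -0.003, 1.599, 0.002, 0.943, -0.08], TCP at [0.167, -0.706, 0.231] pointing down, gripper open.
Joint ranges: [-2.57, 2.57], [-0.35, 1.97], [-1.29, 1.29], [0.11, 2.56], [-1.05, 4.19], [0.11, 1.86], [-2.63, 2.63]. Speed limits (rad/s): [2.22, 2.22, 3.01, 3.01, 3.14, 3.14, 3.14].

INTERFACE

Orientations are given as a 3x3 rotation matrix whose columns are the frame's x, y, z axes.
In Python, from plant import read_state, vision, job, bot gives the robot as it stands.
- The arm moves only by the tool servo_tool, never from a script. Its argument "series" is a list of rows, each an object of numbers: "x", "y", "z": the shift along the tool's x, y, z in mm; "twist": the turn about the tool's z in rad; "jaw": the opening, from 0 (shut) to 1 (fully open). A call has 1 to 10 rows; each row shifts and turns the commanded pose from where the row before left it, along the tool's axes as they then stand; what a row does not reach is not made up. A row lasts 1/12 s, in which the tool goes at most 41.7 mm and 7.16 degrees, less where a joint would pass 70% of its speed; a pose out of reach is approached as far as the arm can. A call is refused whole if a number of a shift passes 41.7 or a number of a turn 0.125, either way. A call with a gripper value outside its range is refused whole. The fingers move at their own pace and stop on an object; "grip_force" is the grip in N (left out, the last holds). Time passes only in rows, so rows that do not move let the fingers close. It gives the time, the measured TCP pose, the force, the opening and the grip force at its end, in the units of the state.
- read_state(): the state, without advancing time (a new reading comes with each control period).
- vision.get_image(name): name is "scene" or "top"; returns a dict with "color" (400x640x3 uint8, red, green, blue), "fx", "fy", "cx", "cy" (pixels), "k1" (the pictures are not rectified: a ray, as slopes to the right and down, at radius r is drawn at 1 + k1 r^2 times it, then the intrinsics apply), "eye" and "orientation" of the camera in the world. Camera axes: x right, y down, z forward; pixel columns grow to the right and rows downward; lengths in m; the calibration is good to about 2 mm. A picture is of the moment at which its call begins. There is no depth.
- job.sign_off(): hands the job in; it is judged then, once.
The state is a dict: "time": time; "qpos": joint angles; "dq": joint speeds; "joint_torque": joint torques, N m; "position": TCP position; "orientation": TCP orientation; "force": force on the tool from outside, world axes, zero at the start; "ft_torque": the same for the moment, N m; "gripper_width": opening from 0.0 (shut) to 1.0 (fully open); "gripper_force": force on a finger pad.
Only numpy, scipy, OpenCV 4.12 (cv2) and the standard library are available. Lean on these libraries where they do the work, as an engineer would, in place of code of your own. Each camera call takes 0.05 s, during which the arm holds its last target. There are 200 camera calls.

TASK

Take the charged battery packs off the chargers they are sitting in and lay them flat, label up, in the blue ready tray, and put every empty pack from the table on charge: long packs in the long charger, short packs in the short one, label up, contacts first, each pushed up the slope under the lip until it is fully home against the terminals. When all that is done, and not before, switch the red mains paddle over to on. Leave the bottle, mug and tape roll where they are.

Things in the scene. Friction and masses are not known exactly. Their poses are not given: they have to be found in the camera images.
- long_1: Battery pack 90 x 34 x 24 mm (about 155 g), black, grey label with an orange stripe on top, three brass contacts on one short end; an empty battery lying on the table at the start. Origin: centre of its underside; x along its length towards the contact end, y across, z up through the label. Absent in some runs (None).
- long_2: Battery pack 90 x 34 x 24 mm (about 155 g), black, grey label with an orange stripe on top, three brass contacts on one short end; an empty battery lying on the table at the start. Origin: centre of its underside; x along its length towards the contact end, y across, z up through the label. Absent in some runs (None).
- short_1: Battery pack 64 x 34 x 24 mm (about 110 g), black, grey label with an orange stripe on top, three brass contacts on one short end; an empty battery lying on the table at the start. Origin: centre of its underside; x along its length towards the contact end, y across, z up through the label. Absent in some runs (None).
- short_2: Battery pack 64 x 34 x 24 mm (about 110 g), black, grey label with an orange stripe on top, three brass contacts on one short end; an empty battery lying on the table at the start. Origin: centre of its underside; x along its length towards the contact end, y across, z up through the label. Absent in some runs (None).
- charged_long: Battery pack 90 x 34 x 24 mm (about 155 g), black, grey label with an orange stripe on top, three brass contacts on one short end; fully charged, at the start home in the left (bay0) bay of the long charger. Two of the three charged packs are there in a run. Origin: centre of its underside; x along its length towards the contact end, y across, z up through the label. Absent in some runs (None).
- charged_short_1: Battery pack 64 x 34 x 24 mm (about 110 g), black, grey label with an orange stripe on top, three brass contacts on one short end; fully charged, at the start home in the right (bay1) bay of the short charger. Two of the three charged packs are there in a run. Origin: centre of its underside; x along its length towards the contact end, y across, z up through the label. Absent in some runs (None).
- charged_short_2: Battery pack 64 x 34 x 24 mm (about 110 g), black, grey label with an orange stripe on top, three brass contacts on one short end; fully charged, at the start home in the left (bay0) bay of the short charger. Two of the three charged packs are there in a run. Origin: centre of its underside; x along its length towards the contact end, y across, z up through the label. Absent in some runs (None).
- long_1_contacts (a point): Middle of the lower edge of the contact end of long_1: 45 mm ahead (+x) of the pack's origin, at underside level; axes as the pack's.
- long_2_contacts (a point): Middle of the lower edge of the contact end of long_2: 45 mm ahead (+x) of the pack's origin, at underside level; axes as the pack's.
- short_1_contacts (a point): Middle of the lower edge of the contact end of short_1: 32 mm ahead (+x) of the pack's origin, at underside level; axes as the pack's.
- short_2_contacts (a point): Middle of the lower edge of the contact end of short_2: 32 mm ahead (+x) of the pack's origin, at underside level; axes as the pack's.
- long_charger: Grey wedge charger for 90 mm packs, fixed, 150 mm wide, 199 mm deep, two bays. Deck rises at 0.14 rad along its x (away from the robot) from 6 mm above the table at the foot, 165 mm along the slope to the face of the black terminal block (top stop, 36 mm tall). A pack rests on the slope wherever it is left. Origin: centre of underside; x towards the block (level), y to its left, z up.
- long_charger_bay0 (a point): Left (+y) bay: point on the deck at the foot of the stop face, mid lane; x up the slope into the stop, y left across the lane, z square to the deck. A home pack's contact end is here. Lane 40 mm wide between ribs 7 mm tall that start 20 to 40 mm up from the foot with round noses. A lip reaches 12 mm out from the stop, 29 mm above the deck: packs slide in under it.
- long_charger_bay1 (a point): Right (-y) bay, the same, 74 mm from the left one (the rib between is 34 mm wide, the outer ribs 18 mm). In both bays a dark pad 90 mm long and a yellow line across the lane show where the tail of a pack that is home ends.
- short_charger: Grey wedge charger for 64 mm packs, fixed, 150 mm wide, 173 mm deep, two bays. Deck rises at 0.14 rad along its x (away from the robot) from 6 mm above the table at the foot, 139 mm along the slope to the face of the black terminal block (top stop, 36 mm tall). A pack rests on the slope wherever it is left. Origin: centre of underside; x towards the block (level), y to its left, z up.
- short_charger_bay0 (a point): Left (+y) bay: point on the deck at the foot of the stop face, mid lane; x up the slope into the stop, y left across the lane, z square to the deck. A home pack's contact end is here. Lane 40 mm wide between ribs 7 mm tall that start 20 to 40 mm up from the foot with round noses. A lip reaches 12 mm out from the stop, 29 mm above the deck: packs slide in under it.
- short_charger_bay1 (a point): Right (-y) bay, the same, 74 mm from the left one (the rib between is 34 mm wide, the outer ribs 18 mm). In both bays a dark pad 64 mm long and a yellow line across the lane show where the tail of a pack that is home ends.
- ready_tray_floor (a point): Middle of the inner floor of the blue ready tray for charged packs: fixed open tray 230 x 100 mm outside, 20 mm tall, walls and floor 4 mm; floor 4 mm above the table. x along its 230 mm side, y along its 100 mm side, z up.
- mains (a joint): Mains switch of the chargers, a red paddle (24 mm wide, 9 mm thick, 42 mm long) on a white box: rad, 0 = off (leaning 0.45 rad towards the box's -x), 0.9 = on (leaning 0.45 rad to its +x). Stiff enough to stay where it is left; about 1 to 2 N at the tip moves it.
- mains_tip (a point): Middle of the paddle's top end, 42 mm from its pivot; axes turn with the paddle (at mid swing they are those of the box).
- mains_pivot (a point): Paddle pivot, on top of the white switch box (86 x 56 mm, 36 mm tall, fixed), 34 mm above the table. x: the way the paddle swings to switch on, y to the left, z up.
- bottle: Green glass bottle, 56 mm diameter, 160 mm tall; bystander. Origin: centre of its underside.
- mug: White mug, 76 mm diameter, 85 mm tall; bystander. Origin: centre of its underside.
- tape_roll: Yellow roll of tape, 84 mm diameter, 24 mm tall, lying flat; bystander. Origin: centre of its underside.

How it is judged:
On the way, in this order (a step that is already met when the one before it is completed fails the run):
1. the charged packs lie in the ready tray and every empty pack is home in a bay of its matching charger (x of charged_long in the frame of ready_tray_floor between -0.11 and 0.11 m and y of charged_long in the frame of ready_tray_floor between -0.046 and 0.046 m and z of charged_long in the frame of ready_tray_floor between -0.005 and 0.006 m and angle between each of charged_long, charged_short_1, charged_short_2's own z axis and vertical below 0.12 rad and linear speed of each of charged_long, charged_short_1, charged_short_2, long_1, long_2, short_1, short_2 below 0.02 m/s and x of charged_short_1 in the frame of ready_tray_floor between -0.11 and 0.11 m and y of charged_short_1 in the frame of ready_tray_floor between -0.046 and 0.046 m and z of charged_short_1 in the frame of ready_tray_floor between -0.005 and 0.006 m and x of charged_short_2 in the frame of ready_tray_floor between -0.11 and 0.11 m and y of charged_short_2 in the frame of ready_tray_floor between -0.046 and 0.046 m and z of charged_short_2 in the frame of ready_tray_floor between -0.005 and 0.006 m and ((x of long_1_contacts in the frame of long_charger_bay0 between -0.004 and 0.003 m and y of long_1_contacts in the frame of long_charger_bay0 between -0.006 and 0.006 m and z of long_1_contacts in the frame of long_charger_bay0 between -0.004 and 0.004 m and angle between the x axis of long_1 and the x axis of long_charger_bay0, either way round below 0.13 rad and angle between the z axis of long_1 and the z axis of long_charger_bay0, either way round below 0.08 rad) or (x of long_1_contacts in the frame of long_charger_bay1 between -0.004 and 0.003 m and y of long_1_contacts in the frame of long_charger_bay1 between -0.006 and 0.006 m and z of long_1_contacts in the frame of long_charger_bay1 between -0.004 and 0.004 m and angle between the x axis of long_1 and the x axis of long_charger_bay1, either way round below 0.13 rad and angle between the z axis of long_1 and the z axis of long_charger_bay1, either way round below 0.08 rad)) and ((x of long_2_contacts in the frame of long_charger_bay0 between -0.004 and 0.003 m and y of long_2_contacts in the frame of long_charger_bay0 between -0.006 and 0.006 m and z of long_2_contacts in the frame of long_charger_bay0 between -0.004 and 0.004 m and angle between the x axis of long_2 and the x axis of long_charger_bay0, either way round below 0.13 rad and angle between the z axis of long_2 and the z axis of long_charger_bay0, either way round below 0.08 rad) or (x of long_2_contacts in the frame of long_charger_bay1 between -0.004 and 0.003 m and y of long_2_contacts in the frame of long_charger_bay1 between -0.006 and 0.006 m and z of long_2_contacts in the frame of long_charger_bay1 between -0.004 and 0.004 m and angle between the x axis of long_2 and the x axis of long_charger_bay1, either way round below 0.13 rad and angle between the z axis of long_2 and the z axis of long_charger_bay1, either way round below 0.08 rad)) and ((x of short_1_contacts in the frame of short_charger_bay0 between -0.004 and 0.003 m and y of short_1_contacts in the frame of short_charger_bay0 between -0.006 and 0.006 m and z of short_1_contacts in the frame of short_charger_bay0 between -0.004 and 0.004 m and angle between the x axis of short_1 and the x axis of short_charger_bay0, either way round below 0.13 rad and angle between the z axis of short_1 and the z axis of short_charger_bay0, either way round below 0.08 rad) or (x of short_1_contacts in the frame of short_charger_bay1 between -0.004 and 0.003 m and y of short_1_contacts in the frame of short_charger_bay1 between -0.006 and 0.006 m and z of short_1_contacts in the frame of short_charger_bay1 between -0.004 and 0.004 m and angle between the x axis of short_1 and the x axis of short_charger_bay1, either way round below 0.13 rad and angle between the z axis of short_1 and the z axis of short_charger_bay1, either way round below 0.08 rad)) and ((x of short_2_contacts in the frame of short_charger_bay0 between -0.004 and 0.003 m and y of short_2_contacts in the frame of short_charger_bay0 between -0.006 and 0.006 m and z of short_2_contacts in the frame of short_charger_bay0 between -0.004 and 0.004 m and angle between the x axis of short_2 and the x axis of short_charger_bay0, either way round below 0.13 rad and angle between the z axis of short_2 and the z axis of short_charger_bay0, either way round below 0.08 rad) or (x of short_2_contacts in the frame of short_charger_bay1 between -0.004 and 0.003 m and y of short_2_contacts in the frame of short_charger_bay1 between -0.006 and 0.006 m and z of short_2_contacts in the frame of short_charger_bay1 between -0.004 and 0.004 m and angle between the x axis of short_2 and the x axis of short_charger_bay1, either way round below 0.13 rad and angle between the z axis of short_2 and the z axis of short_charger_bay1, either way round below 0.08 rad))), for 0.2 s.
2. the mains paddle is switched on after that (value of joint mains above 0.75 rad), for 0.2 s.
At the end, for the whole second after the job is handed in: Charged packs flat on the floor of the ready tray, label up; each empty pack at rest in a bay of the charger of its length, flat on the deck, label up, contact end within 4 mm of the stop face and in line with the lane (0.13 rad); paddle on (over 0.75 rad) (all of step 1 and value of joint mains above 0.75 rad); the robot touches nothing.
It fails at once if the bottle is disturbed (moved over 15 mm) (distance of bottle from where it was at the start of the episode above 0.015 m).
It fails at once if the mug is disturbed (moved over 15 mm) (distance of mug from where it was at the start of the episode above 0.015 m).
It fails at once if the tape roll is disturbed (moved over 15 mm) (distance of tape_roll from where it was at the start of the episode above 0.015 m).
Of long_1, long_2, short_1, short_2 only 3 to 4 are there at a start; the rules pass over those that are not, and their reading is None.
Of charged_long, charged_short_1, charged_short_2 only 2 to 2 are there at a start; the rules pass over those that are not, and their reading is None.
At some moment in a run one of long_1, long_2, short_1, short_2 may be knocked a few centimetres aside while the robot is not near it.
Once in a run the grip may slacken for a moment while it holds something.
It also fails if it takes over 210 s, if anything falls off the work surface, if the arm or the gripper's body presses on something with over 40 N, if the wrist force passes 120 N, or if a joint passes its speed limit or range.

## Working session

There is one attempt and no reset: what is moved stays moved. The work goes in short steps, Python scripts to look and compute and a tool call to move; the robot and the scene stay as the last step left them, time stands still between calls to the robot, and variables do not carry over. Pictures are saved under pics/ and viewed, at most 14 in all, crops included, and the job is handed in when it is done.

Besides the shell and the picture viewer there is one more tool, called after "Request:" by a JSON object that holds its "api" and its "payload", one argument or row to a line. servo_tool: Moves the arm, as the interface text tells. Its arguments: {"type":"object","properties":{"series":{"type":"array"},"grip_force":{"type":"number"}},"required":["series"]}

```bash
ls; mkdir -p pics
python3 - <<'E'
from plant import read_state, vision, job, bot
import cv2, numpy as np
s=read_state();print(s)
print([a for a in dir(bot) if a[0]!='_'])
for n in("scene","top"):
    d=vision.get_image(n);cv2.imwrite(f'pics/{n}0.png',d['color'][:,:,::-1]);print({k:v for k,v in d.items() if k!='color'})
E
```

```text
pics
{'time': 0.0, 'qpos': array([ 1.26229958,  0.60015244, -0.00254299,  1.60011782,  0.00182979,
        0.94292083, -0.07977726]), 'dq': array([-0.00207855, -0.0014826 , -0.00089626, -0.0008243 , -0.00026842,
       -0.00095179,  0.0007929 ]), 'joint_torque': array([ 2.56983847e-03, -7.76449442e+01,  1.56463847e+00, -2.58009803e+01,
        1.22283498e-02,  8.85362795e-03, -2.42331066e-05]), 'position': array([ 0.16641904, -0.70515572,  0.23040156]), 'orientation': array([[ 9.73232518e-01,  2.29822072e-01, -5.30293591e-04],
       [ 2.29822621e-01, -9.73231367e-01,  1.50612412e-03],
       [-1.69957791e-04, -1.58768243e-03, -9.99998725e-01]]), 'force': array([-0.14751872,  0.09866788, -0.32293852]), 'ft_torque': array([0.03217299, 0.00948887, 0.00199029]), 'gripper_force': 0.0, 'gripper_width': 0.9987344633798309}
['PlanningError', 'hold_point_z']
{'fx': 444.83505022729986, 'fy': 444.83505022729986, 'cx': 317.3847310369946, 'cy': 204.89621468980505, 'k1': -0.013041304210973376, 'eye': array([ 1.44431089, -0.37812228,  0.68552526]), 'orientation': array([[ 0.41619676,  0.49859502, -0.76038363],
       [ 0.90919537, -0.23923688,  0.34077778],
       [-0.0120017 , -0.83316788, -0.5528899 ]])}
{'fx': 381.00078373676916, 'fy': 381.00078373676916, 'cx': 312.00001488511185, 'cy': 198.43928370796743, 'k1': -0.07693199171856678, 'eye': array([0.37927049, 0.01111133, 1.00478608]), 'orientation': array([[-0.02475184, -0.97881057,  0.20326634],
       [-0.99969056,  0.02373116, -0.00745756],
       [ 0.00247579, -0.20338803, -0.97909508]])}
```

View pics/scene0.png

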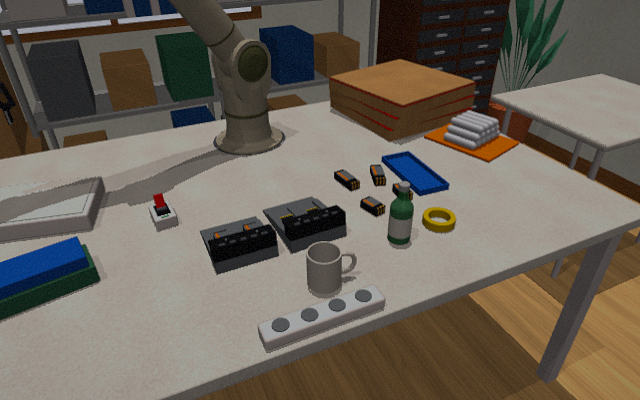

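View pics/top0.png

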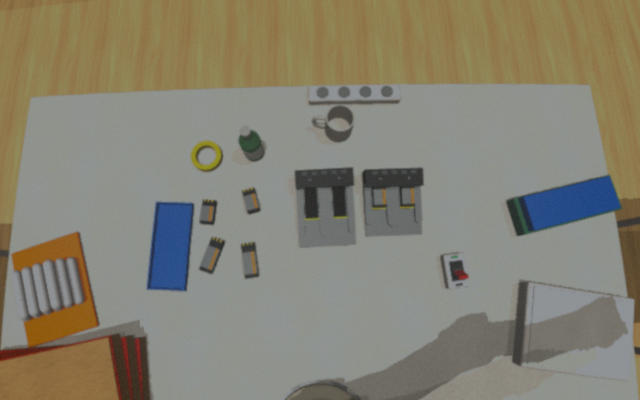

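The top view shows the four empties at about (208,211), (251,201), (212,255) and (250,260). The blue tray is at (171,246). The long charger at (325,205) is empty, with dark pads, and the short charger at (393,200) holds two charged packs. The paddle is at (459,270). I'll zoom in next.

```bash
cat > h.py <<'E'
from plant import read_state, vision, job, bot
import cv2, numpy as np
def grab(n):
    d=vision.get_image(n); d['bgr']=d['color'][:,:,::-1].copy(); return d
def ray(d,uv):
    p=np.atleast_2d(uv).astype(float); x=np.c_[(p[:,0]-d['cx'])/d['fx'],(p[:,1]-d['cy'])/d['fy']]
    q=x.copy()
    for _ in range(20): q=x/(1+d['k1']*(q**2).sum(1,keepdims=True))
    return np.c_[q,np.ones(len(q))]@np.array(d['orientation']).T
def cast(d,uv,z):
    r=ray(d,uv); e=np.array(d['eye']); z=np.broadcast_to(z,len(r))
    return e+r*((z-e[2])/r[:,2])[:,None]
def proj(d,P):
    c=(np.atleast_2d(P)-d['eye'])@np.array(d['orientation']); q=c[:,:2]/c[:,2:]
    q=q*(1+d['k1']*(q**2).sum(1,keepdims=True)); return q*[d['fx'],d['fy']]+[d['cx'],d['cy']]
E
python3 - <<'E'
from h import *
d=grab('top');s=grab('scene')
np.save('/tmp/x.npy',0)
a=d['bgr'][150:290,140:430];cv2.imwrite('pics/topc.png',cv2.convertScaleAbs(cv2.resize(a,None,fx=2.75,fy=2.75,interpolation=cv2.INTER_CUBIC),alpha=1.6))
a=s['bgr'][150:280,190:460];cv2.imwrite('pics/scc.png',cv2.convertScaleAbs(cv2.resize(a,None,fx=2.9,fy=2.9,interpolation=cv2.INTER_CUBIC),alpha=1.6))
E
```

```text
(no output)
```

View pics/topc.png

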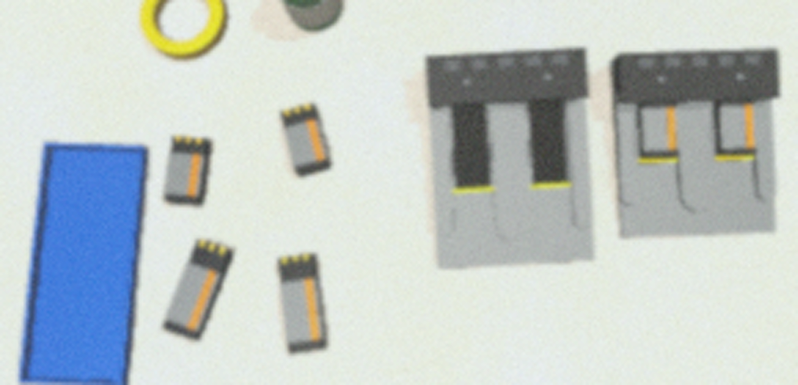

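View pics/scc.png

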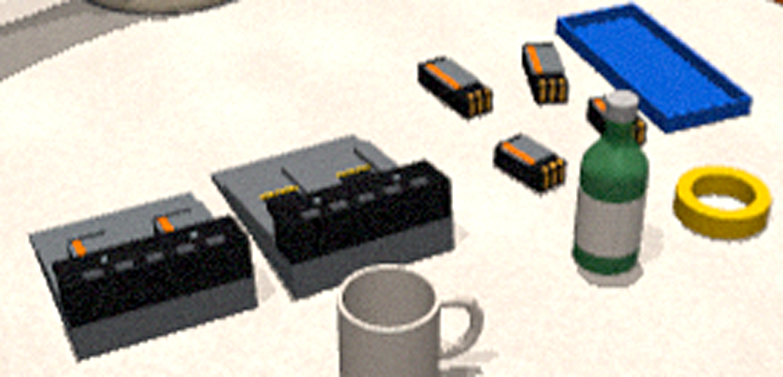

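The crops confirm four label-up empties with brass ends pointing away from the robot: two long (lower pair) and two short (upper pair). The short charger holds two charged packs. Next I'll measure.

```bash
cat >> h.py <<'E'
def wrap(a): return (a+np.pi/2)%np.pi-np.pi/2
def packs(d,roi=None):
    """dark/orange/brass/grey blobs on the pale table -> list of (centre xy, yaw, len, wid)"""
    b=cv2.GaussianBlur(d['bgr'],(3,3),0); g=b.min(2); m=(g<np.median(g[180:280,180:300])*0.72).astype(np.uint8)
    if roi is not None:
        k=np.zeros_like(m); k[roi[1]:roi[3],roi[0]:roi[2]]=1; m&=k
    out=[]
    for c in cv2.findContours(m,cv2.RETR_EXTERNAL,cv2.CHAIN_APPROX_NONE)[0]:
        if not 150<cv2.contourArea(c)<700: continue
        f=np.zeros_like(m); cv2.drawContours(f,[c],-1,1,-1); v,u=np.nonzero(f)
        P=cast(d,np.c_[u,v],0.012)[:,:2]; C=P.mean(0)
        R=cv2.minAreaRect((P*1000).astype(np.float32)); 
        w,V=np.linalg.eigh(np.cov((P-C).T)); a=wrap(np.arctan2(V[1,1],V[0,1]))
        hsv=cv2.cvtColor(b,cv2.COLOR_BGR2HSV)[v,u]
        o=(hsv[:,0]>8)&(hsv[:,0]<20)&(hsv[:,1]>110); Q=cast(d,np.c_[u,v][o],0.024)[:,:2]
        ao=np.nan
        if len(Q)>8: w2,V2=np.linalg.eigh(np.cov(Q.T)); ao=wrap(np.arctan2(V2[1,1],V2[0,1]))
        out.append((C,a,ao,R[1],np.array([u.mean(),v.mean()])))
    return out
def yellow(d,roi):
    h=cv2.cvtColor(d['bgr'],cv2.COLOR_BGR2HSV); x0,y0,x1,y1=roi
    m=cv2.inRange(h,(21,120,60),(35,255,255)); k=np.zeros_like(m); k[y0:y1,x0:x1]=m[y0:y1,x0:x1]
    n,l,st,ce=cv2.connectedComponentsWithStats(k)
    return [(ce[i],st[i]) for i in range(1,n) if st[i,4]>=8]
E
python3 - <<'E'
from h import *
d=grab('top')
for p in packs(d,(185,180,280,290)): print(*[np.round(np.array(x),4) for x in p])
for roi in((290,185,360,225),(360,190,425,225)):
    for ce,st in yellow(d,roi): print('Y',ce.round(2),st,cast(d,ce,0.0165)[0].round(4))
h=cv2.cvtColor(d['bgr'],cv2.COLOR_BGR2HSV)
m=cv2.inRange(h,(100,150,50),(125,255,255));m[:,:140]=0;m[:,200:]=0
P=cast(d,np.argwhere(m)[:,::-1],0.008)[:,:2]
R=cv2.minAreaRect((P*1000).astype(np.float32));print('tray',R,cv2.boxPoints(R).round(0).tolist())
m=cv2.inRange(h,(0,150,50),(8,255,255))|cv2.inRange(h,(172,150,50),(180,255,255));m[:,:430]=0;m[:,490:]=0
uv=np.argwhere(m)[:,::-1];print('red',uv.mean(0),uv.min(0),uv.max(0))
a=d['bgr'][230:310,420:500];A=cv2.convertScaleAbs(cv2.resize(a,None,fx=5,fy=5,interpolation=cv2.INTER_CUBIC),alpha=1.5)
s=grab('scene');a=s['bgr'][180:240,130:190];B=cv2.convertScaleAbs(cv2.resize(a,(400,400),interpolation=cv2.INTER_CUBIC),alpha=1.5)
cv2.imwrite('pics/sw.png',np.hstack([A,B]))
E
```

```text
[0.4312 0.1655] 0.1848 0.1195 [90.7701 37.7171] [250.8901 258.3521]
[0.4436 0.2631] -0.3167 -0.3622 [39.6981 92.7912] [213.5013 254.2632]
[0.4913 0.3325] -0.0064 nan [225.4686  21.7231] [187.7972 236.7078]
[0.556  0.2793] -0.0761 -0.103 [39.6872 67.2405] [208.4716 211.7642]
[0.5848 0.1651] 0.2819 0.2526 [68.7826 36.0919] [251.3775 200.1192]
Y [340.14 216.52] [334 216  13   2  21] [ 0.5342 -0.0691  0.0165]
Y [311.4 218.2] [306 218  13   2  15] [0.5316 0.0065 0.0165]
Y [378.43 207.43] [373 207  13   2  23] [ 0.5559 -0.1714  0.0165]
Y [406.76 206.48] [401 206  13   2  25] [ 0.5566 -0.2471  0.0165]
tray ((470.166259765625, 380.4440612792969), (96.79114532470703, 225.6776123046875), 86.51251220703125) [[355.0, 339.0], [580.0, 325.0], [586.0, 422.0], [360.0, 436.0]]
red [462.27272727 276.03030303] [459 272] [467 278]
```

View pics/sw.png

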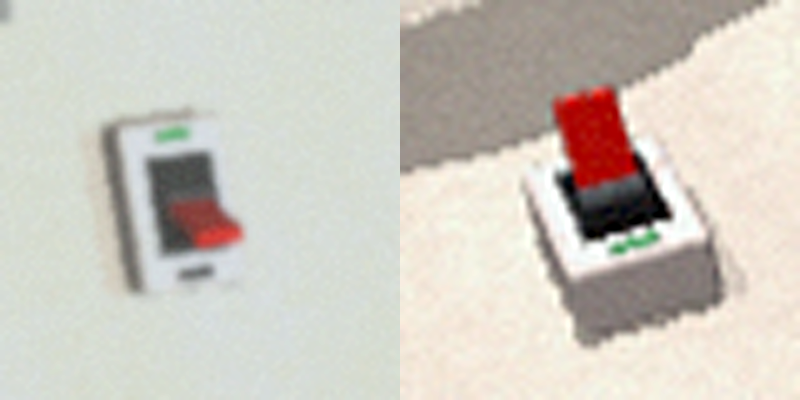

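The switch crop shows the red paddle leaning towards the robot, with its tip at about (462,276). The green ON mark is on the far side, so ON means pushing away from the robot. One last refinement of the charger directions, then I'll move.

```bash
cat >> h.py <<'E'
def foot(d,u0,u1,v0,v1):
    g=cv2.GaussianBlur(d['bgr'],(3,3),0).min(2).astype(float); P=[]
    for u in range(u0,u1):
        c=g[v0:v1,u]; k=np.diff(c); i=k.argmax(); w=np.clip(k[max(i-2,0):i+3],0,None)
        P.append([u,v0+0.5+(np.arange(max(i-2,0),max(i-2,0)+len(w))*w).sum()/w.sum()])
    W=cast(d,P,0.003)[:,:2]; f=cv2.fitLine((W*1000).astype(np.float32),cv2.DIST_HUBER,0,.01,.01).ravel()
    return W.mean(0),np.arctan(-f[0]/f[1])   # mid point, yaw of charger x
def go(x,y,z,yaw,s=None):
    s=s or read_state(); R=s['orientation']; p=s['position']; cy=np.arctan2(R[1,0],R[0,0])
    t=-(yaw-cy); D=np.array([x,y,z])-p; D*=1000
    ax=np.array([np.cos(yaw),np.sin(yaw)]); ay=np.array([np.sin(yaw),-np.cos(yaw)])
    print('twist %.3f then x %.1f y %.1f z %.1f (dist %.0f)'%(t,D[:2]@ax,D[:2]@ay,-D[2],np.linalg.norm(D)))
E
python3 - <<'E'
from h import *
d=grab('top')
print('long foot',foot(d,305,350,232,258)); print('short foot',foot(d,371,416,222,250))
for roi in((290,185,360,225),(360,190,425,225)):
    h=d['bgr'].astype(float); Y=np.clip(np.minimum(h[:,:,1],h[:,:,2])-h[:,:,0]-25,0,None)
    for ce,st in yellow(d,roi):
        x,y,w,hh=st[:4]; k=Y[y-2:y+hh+2,x-1:x+w+1]; v,u=np.mgrid[y-2:y+hh+2,x-1:x+w+1]
        c=[(k*u).sum()/k.sum(),(k*v).sum()/k.sum()]; print('Y',np.round(c,2),cast(d,c,0.0165)[0].round(4))
print('bottle',cast(d,[252,153],0)[0],'mug',cast(d,[339,132],0)[0],'tape',cast(d,[207,156],0)[0])
C=np.array([[118,125],[215,110],[238,285],[140,292]])/5+[420,230]
W=cast(d,C,0.036);print(W.round(3),W.mean(0))
print('paddle',cast(d,[464,277],0.072),cast(d,[456.5,270],0.036))
s=read_state(); print(s['time']); go(.577,-.2471,.13,0.01)
E
```

```text
long foot (array([ 0.45904787, -0.03270006]), np.float32(0.025204616))
short foot (array([ 0.48295887, -0.20833383]), np.float32(0.012959199))
Y [339.54 216.87] [ 0.5333 -0.0675  0.0165]
Y [311.81 218.48] [0.5308 0.0054 0.0165]
Y [378.47 207.72] [ 0.5551 -0.1715  0.0165]
Y [406.41 206.81] [ 0.5557 -0.2461  0.0165]
bottle [0.72038497 0.16639314 0.        ] mug [ 0.77620081 -0.0769165   0.        ] tape [0.71517618 0.2917647  0.        ]
[[ 0.425 -0.328  0.036]
 [ 0.431 -0.379  0.036]
 [ 0.343 -0.383  0.036]
 [ 0.341 -0.332  0.036]] [ 0.38504889 -0.35561114  0.036     ]
paddle [[ 0.36841144 -0.36156522  0.072     ]] [[ 0.38618364 -0.35809162  0.036     ]]
0.35
twist 0.222 then x 415.0 y -454.3 z 101.1 (dist 624)
```

Request:
{"api": "servo_tool", "payload": {
  "series": [
    {"twist": 0.111, "jaw": 0.65},
    {"twist": 0.111, "jaw": 0.65},
    {"x": 26, "y": -28.4, "z": 6, "jaw": 0.65},
    {"x": 26, "y": -28.4, "z": 6, "jaw": 0.65},
    {"x": 26, "y": -28.4, "z": 6, "jaw": 0.65},
    {"x": 26, "y": -28.4, "z": 6, "jaw": 0.65},
    {"x": 26, "y": -28.4, "z": 6, "jaw": 0.65},
    {"x": 26, "y": -28.4, "z": 6, "jaw": 0.65},
    {"x": 26, "y": -28.4, "z": 6, "jaw": 0.65},
    {"x": 26, "y": -28.4, "z": 6, "jaw": 0.65}
  ],
  "grip_force": 60
}}

```text
invalid input
```

Request:
{"api": "servo_tool", "payload": {
  "series": [
    {"x": 26, "y": -28.4, "z": 6},
    {"x": 26, "y": -28.4, "z": 6},
    {"x": 26, "y": -28.4, "z": 6},
    {"x": 26, "y": -28.4, "z": 6},
    {"x": 26, "y": -28.4, "z": 6},
    {"x": 26, "y": -28.4, "z": 6},
    {"x": 26, "y": -28.4, "z": 6},
    {"x": 26, "y": -28.4, "z": 6},
    {},
    {}
  ]
}}

```text
invalid input
```

Run:
```python
from h import *
go(.577,-.2461,.025,0.012); s=read_state();print(s['position'],s['force'],s['gripper_width'])
```

```text
twist 0.220 then x 416.0 y -454.5 z 206.1 (dist 650)
[ 0.16652135 -0.70555181  0.23108095] [-0.08832529  0.55372278 -0.54689603] 0.9963623894931983
```

Request:
{"api": "servo_tool", "payload": {
  "series": [
    {"x": 0, "y": 0, "z": 0, "twist": 0.111, "jaw": 0.65},
    {"x": 0, "y": 0, "z": 0, "twist": 0.111, "jaw": 0.65},
    {"x": 26, "y": -28.4, "z": 6, "twist": 0, "jaw": 0.65},
    {"x": 26, "y": -28.4, "z": 6, "twist": 0, "jaw": 0.65},
    {"x": 26, "y": -28.4, "z": 6, "twist": 0, "jaw": 0.65},
    {"x": 26, "y": -28.4, "z": 6, "twist": 0, "jaw": 0.65},
    {"x": 26, "y": -28.4, "z": 6, "twist": 0, "jaw": 0.65},
    {"x": 26, "y": -28.4, "z": 6, "twist": 0, "jaw": 0.65},
    {"x": 26, "y": -28.4, "z": 6, "twist": 0, "jaw": 0.65},
    {"x": 26, "y": -28.4, "z": 6, "twist": 0, "jaw": 0.65}
  ],
  "grip_force": 60
}}

```text
time: 1.18
position: [0.3733, -0.475, 0.1832]
orientation: [[1.0, 0.01, 0.0], [0.01, -1.0, -0.0], [0.0, 0.0, -1.0]]
force: [0.8, -1.2, 1.0]
gripper_width: 0.647
gripper_force: 0.0
```

Request:
{"api": "servo_tool", "payload": {
  "series": [
    {"x": 25, "y": -28.4, "z": 6, "twist": 0, "jaw": 0.65},
    {"x": 25, "y": -28.4, "z": 6, "twist": 0, "jaw": 0.65},
    {"x": 25, "y": -28.4, "z": 6, "twist": 0, "jaw": 0.65},
    {"x": 25, "y": -28.4, "z": 6, "twist": 0, "jaw": 0.65},
    {"x": 25, "y": -28.4, "z": 6, "twist": 0, "jaw": 0.65},
    {"x": 25, "y": -28.4, "z": 6, "twist": 0, "jaw": 0.65},
    {"x": 25, "y": -28.4, "z": 6, "twist": 0, "jaw": 0.65},
    {"x": 25, "y": -28.4, "z": 6, "twist": 0, "jaw": 0.65},
    {"x": 0, "y": 0, "z": 0, "twist": 0, "jaw": 0.65},
    {"x": 0, "y": 0, "z": 0, "twist": 0, "jaw": 0.65}
  ]
}}

```text
time: 2.02
position: [0.5717, -0.2443, 0.1347]
orientation: [[1.0, 0.015, -0.0], [0.015, -1.0, 0.001], [-0.0, -0.001, -1.0]]
force: [-0.2, -1.0, -0.0]
gripper_width: 0.653
gripper_force: 0.0
```

Run:
```python
from h import *
go(.577,-.2461,.025,0.012); s=read_state();print(s['position'],s['force'],s['gripper_width'])
```

```text
twist 0.003 then x 5.3 y 1.8 z 109.7 (dist 110)
[ 0.57168117 -0.2443189   0.13471778] [-0.19704143 -1.00622843 -0.02224199] 0.6528132968902034
```

Request:
{"api": "servo_tool", "payload": {
  "series": [
    {"x": 5, "y": 1.8, "z": 25, "twist": 0, "jaw": 0.65},
    {"x": 0, "y": 0, "z": 25, "twist": 0, "jaw": 0.65},
    {"x": 0, "y": 0, "z": 25, "twist": 0, "jaw": 0.65},
    {"x": 0, "y": 0, "z": 20, "twist": 0, "jaw": 0.65},
    {"x": 0, "y": 0, "z": 10, "twist": 0, "jaw": 0.65},
    {"x": 0, "y": 0, "z": 0, "twist": 0, "jaw": 0.65}
  ]
}}

```text
time: 2.52
position: [0.5732, -0.2499, 0.0284]
orientation: [[1.0, 0.008, -0.003], [0.008, -1.0, 0.001], [-0.003, -0.001, -1.0]]
force: [0.7, -0.6, 0.6]
gripper_width: 0.654
gripper_force: 0.0
```

Request:
{"api": "servo_tool", "payload": {
  "series": [
    {"x": 0, "y": 0, "z": 4, "twist": 0, "jaw": 0.65},
    {"x": 0, "y": 0, "z": 0, "twist": 0, "jaw": 0.3},
    {"x": 0, "y": 0, "z": 0, "twist": 0, "jaw": 0.2},
    {"x": 0, "y": 0, "z": 0, "twist": 0, "jaw": 0.2},
    {"x": 0, "y": 0, "z": 0, "twist": 0, "jaw": 0.2},
    {"x": 0, "y": 0, "z": 0, "twist": 0, "jaw": 0.2}
  ]
}}

```text
time: 3.02
position: [0.5755, -0.2467, 0.0278]
orientation: [[1.0, 0.011, 0.001], [0.011, -1.0, 0.002], [0.001, -0.002, -1.0]]
force: [-1.5, 7.8, 5.5]
gripper_width: 0.377
gripper_force: 60.6
```

Request:
{"api": "servo_tool", "payload": {
  "series": [
    {"x": -7, "y": 0, "z": 0.5, "twist": 0, "jaw": 0.2},
    {"x": -7, "y": 0, "z": 1, "twist": 0, "jaw": 0.2},
    {"x": -7, "y": 0, "z": 1, "twist": 0, "jaw": 0.2},
    {"x": -8, "y": 0, "z": 1, "twist": 0, "jaw": 0.2},
    {"x": 0, "y": 0, "z": 0, "twist": 0, "jaw": 0.2},
    {"x": 0, "y": 0, "z": -20, "twist": 0, "jaw": 0.2},
    {"x": 0, "y": 0, "z": -30, "twist": 0, "jaw": 0.2},
    {"x": 0, "y": 0, "z": -30, "twist": 0, "jaw": 0.2},
    {"x": 0, "y": 0, "z": -20, "twist": 0, "jaw": 0.2},
    {"x": 0, "y": 0, "z": 0, "twist": 0, "jaw": 0.2}
  ]
}}

```text
time: 3.85
position: [0.5483, -0.2504, 0.1282]
orientation: [[1.0, 0.009, 0.008], [0.009, -1.0, -0.003], [0.008, 0.003, -1.0]]
force: [1.0, -0.4, -1.1]
gripper_width: 0.386
gripper_force: 39.3
```

Run:
```python
from h import *
s=read_state();print(s['position'],s['force'],s['gripper_width'],s['gripper_force'],s['time'])
go(.53,.381,.126,-.06)
d=grab('scene');a=d['bgr'][150:280,170:440];cv2.imwrite('pics/a1.png',cv2.convertScaleAbs(cv2.resize(a,None,fx=2.9,fy=2.9),alpha=1.6))
```

```text
[ 0.54830788 -0.25044706  0.12817755] [ 0.96503457 -0.42939326 -1.14083983] 0.3860401477457157 39.344730377197266 3.85
twist 0.069 then x -56.1 y -629.2 z 2.2 (dist 632)
```

View pics/a1.png

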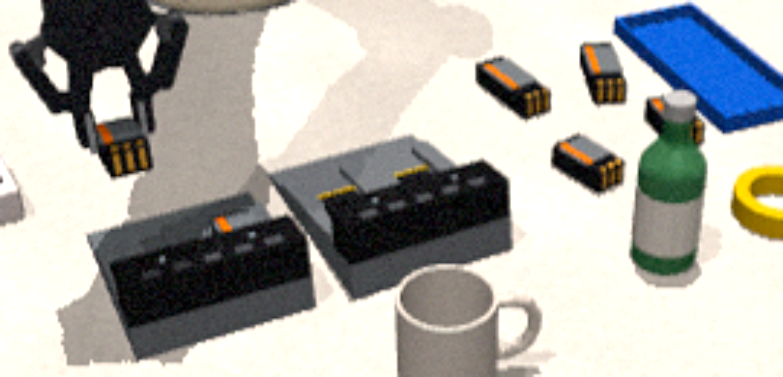

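Pack is held (raised at crop (122,145)), nose slightly up, contacts away from the robot. Taking it to the tray.

Request:
{"api": "servo_tool", "payload": {
  "series": [
    {"x": 0, "y": 0, "z": 0, "twist": 0.069, "jaw": 0.2},
    {"x": -4.1, "y": -34.7, "z": 0, "twist": 0, "jaw": 0.2},
    {"x": -4.1, "y": -34.7, "z": 0, "twist": 0, "jaw": 0.2},
    {"x": -4.1, "y": -34.7, "z": 0, "twist": 0, "jaw": 0.2},
    {"x": -4.1, "y": -34.7, "z": 0, "twist": 0, "jaw": 0.2},
    {"x": -4.1, "y": -34.7, "z": 0, "twist": 0, "jaw": 0.2},
    {"x": -4.1, "y": -34.7, "z": 0, "twist": 0, "jaw": 0.2},
    {"x": -4.1, "y": -34.7, "z": 0, "twist": 0, "jaw": 0.2},
    {"x": -4.1, "y": -34.7, "z": 0, "twist": 0, "jaw": 0.2},
    {"x": -4.1, "y": -34.7, "z": 0, "twist": 0, "jaw": 0.2}
  ],
  "grip_force": 80
}}

```text
time: 4.73
position: [0.5269, 0.0662, 0.1223]
orientation: [[0.998, -0.059, -0.001], [-0.059, -0.998, -0.0], [-0.001, 0.0, -1.0]]
force: [0.7, -0.1, -0.6]
gripper_width: 0.374
gripper_force: 84.5
```

Request:
{"api": "servo_tool", "payload": {
  "series": [
    {"x": -4.1, "y": -34.7, "z": 0, "twist": 0, "jaw": 0.2},
    {"x": -4.1, "y": -34.7, "z": 0, "twist": 0, "jaw": 0.2},
    {"x": -4.1, "y": -34.7, "z": 0, "twist": 0, "jaw": 0.2},
    {"x": -4.1, "y": -34.7, "z": 0, "twist": 0, "jaw": 0.2},
    {"x": -4.1, "y": -34.7, "z": 0, "twist": 0, "jaw": 0.2},
    {"x": -4.1, "y": -34.7, "z": 0, "twist": 0, "jaw": 0.2},
    {"x": -4.1, "y": -34.7, "z": 0, "twist": 0, "jaw": 0.2},
    {"x": -4.1, "y": -34.7, "z": 0, "twist": 0, "jaw": 0.2},
    {"x": -4.1, "y": -34.7, "z": 0, "twist": 0, "jaw": 0.2},
    {"x": 0, "y": 0, "z": 0, "twist": 0, "jaw": 0.2}
  ]
}}

```text
time: 5.57
position: [0.5069, 0.3875, 0.1218]
orientation: [[0.999, -0.05, -0.001], [-0.05, -0.999, 0.004], [-0.001, -0.004, -1.0]]
force: [-0.5, 1.0, -0.2]
gripper_width: 0.372
gripper_force: 84.5
```

Run:
```python
from h import *
s=read_state();print(s['position'],s['gripper_width'],s['gripper_force'])
go(.512,.377,.018,-.06)
```

```text
[0.50687148 0.38750751 0.12175632] 0.37227331135629005 84.48988080024719
twist 0.010 then x 5.7 y 10.2 z 103.8 (dist 104)
```

Request:
{"api": "servo_tool", "payload": {
  "series": [
    {"x": 5, "y": 0, "z": 30, "twist": 0, "jaw": 0.2},
    {"x": 0, "y": 0, "z": 30, "twist": 0, "jaw": 0.2},
    {"x": 0, "y": 0, "z": 15, "twist": 0, "jaw": 0.2},
    {"x": 0, "y": 0, "z": 0, "twist": 0, "jaw": 0.2},
    {"x": 0, "y": 0, "z": 0, "twist": 0, "jaw": 0.2}
  ]
}}

```text
time: 5.98
position: [0.5138, 0.3775, 0.0467]
orientation: [[0.998, -0.059, -0.002], [-0.059, -0.998, -0.002], [-0.002, 0.002, -1.0]]
force: [0.2, 1.0, -1.6]
gripper_width: 0.375
gripper_force: 84.5
```

Run:
```python
from h import *
go(.512,.377,.018,-.06)
```

```text
twist 0.001 then x -1.7 y 0.6 z 28.7 (dist 29)
```

Request:
{"api": "servo_tool", "payload": {
  "series": [
    {"x": 0, "y": 0, "z": 14, "twist": 0, "jaw": 0.2},
    {"x": 0, "y": 0, "z": 10, "twist": 0, "jaw": 0.2},
    {"x": 0, "y": 0, "z": 5, "twist": 0, "jaw": 0.2},
    {"x": 0, "y": 0, "z": 0, "twist": 0, "jaw": 0.2},
    {"x": 0, "y": 0, "z": 0, "twist": 0, "jaw": 0.6},
    {"x": 0, "y": 0, "z": 0, "twist": 0, "jaw": 0.6},
    {"x": 0, "y": 0, "z": 0, "twist": 0, "jaw": 0.6},
    {"x": 0, "y": 0, "z": -30, "twist": 0, "jaw": 0.65},
    {"x": 0, "y": 0, "z": -40, "twist": 0, "jaw": 0.65},
    {"x": 0, "y": 0, "z": -35, "twist": 0, "jaw": 0.65}
  ]
}}

```text
time: 6.82
position: [0.5143, 0.378, 0.1253]
orientation: [[0.998, -0.059, -0.0], [-0.059, -0.998, -0.0], [-0.0, 0.001, -1.0]]
force: [1.1, 0.6, 0.4]
gripper_width: 0.648
gripper_force: 0.0
```

Run:
```python
from h import *
print(read_state()['gripper_width']);go(.578,-.1715,.126,0.012)
```

```text
0.6483469077729933
twist -0.071 then x 57.1 y 550.3 z -0.7 (dist 553)
```

Request:
{"api": "servo_tool", "payload": {
  "series": [
    {"x": 0, "y": 0, "z": 0, "twist": -0.071, "jaw": 0.65},
    {"x": 3.8, "y": 36.7, "z": 0, "twist": 0, "jaw": 0.65},
    {"x": 3.8, "y": 36.7, "z": 0, "twist": 0, "jaw": 0.65},
    {"x": 3.8, "y": 36.7, "z": 0, "twist": 0, "jaw": 0.65},
    {"x": 3.8, "y": 36.7, "z": 0, "twist": 0, "jaw": 0.65},
    {"x": 3.8, "y": 36.7, "z": 0, "twist": 0, "jaw": 0.65},
    {"x": 3.8, "y": 36.7, "z": 0, "twist": 0, "jaw": 0.65},
    {"x": 3.8, "y": 36.7, "z": 0, "twist": 0, "jaw": 0.65},
    {"x": 3.8, "y": 36.7, "z": 0, "twist": 0, "jaw": 0.65},
    {"x": 3.8, "y": 36.7, "z": 0, "twist": 0, "jaw": 0.65}
  ]
}}

```text
time: 7.65
position: [0.5527, 0.0467, 0.1244]
orientation: [[1.0, 0.012, 0.001], [0.012, -1.0, 0.0], [0.001, -0.0, -1.0]]
force: [0.5, -0.4, 0.6]
gripper_width: 0.647
gripper_force: 0.0
```

Request:
{"api": "servo_tool", "payload": {
  "series": [
    {"x": 3.8, "y": 36.7, "z": 0, "twist": 0, "jaw": 0.65},
    {"x": 3.8, "y": 36.7, "z": 0, "twist": 0, "jaw": 0.65},
    {"x": 3.8, "y": 36.7, "z": 0, "twist": 0, "jaw": 0.65},
    {"x": 3.8, "y": 36.7, "z": 0, "twist": 0, "jaw": 0.65},
    {"x": 3.8, "y": 36.7, "z": 0, "twist": 0, "jaw": 0.65},
    {"x": 3.8, "y": 36.7, "z": 0, "twist": 0, "jaw": 0.65},
    {"x": 0, "y": 0, "z": 0, "twist": 0, "jaw": 0.65},
    {"x": 0, "y": 0, "z": 30, "twist": 0, "jaw": 0.65},
    {"x": 0, "y": 0, "z": 0, "twist": 0, "jaw": 0.65},
    {"x": 0, "y": 0, "z": 0, "twist": 0, "jaw": 0.65}
  ]
}}

```text
time: 8.48
position: [0.5769, -0.171, 0.0932]
orientation: [[1.0, 0.012, -0.003], [0.012, -1.0, 0.001], [-0.003, -0.001, -1.0]]
force: [-0.3, -0.5, 0.5]
gripper_width: 0.65
gripper_force: 0.0
```

Run:
```python
from h import *
go(.577,-.172,.027,0.012)
```

```text
twist -0.000 then x 0.1 y 1.0 z 66.2 (dist 66)
```

Request:
{"api": "servo_tool", "payload": {
  "series": [
    {"x": 0, "y": 1, "z": 25, "twist": 0, "jaw": 0.65},
    {"x": 0, "y": 0, "z": 25, "twist": 0, "jaw": 0.65},
    {"x": 0, "y": 0, "z": 12, "twist": 0, "jaw": 0.65},
    {"x": 0, "y": 0, "z": 4, "twist": 0, "jaw": 0.65},
    {"x": 0, "y": 0, "z": 0, "twist": 0, "jaw": 0.65},
    {"x": 0, "y": 0, "z": 0, "twist": 0, "jaw": 0.3},
    {"x": 0, "y": 0, "z": 0, "twist": 0, "jaw": 0.2},
    {"x": 0, "y": 0, "z": 0, "twist": 0, "jaw": 0.2},
    {"x": 0, "y": 0, "z": 0, "twist": 0, "jaw": 0.2},
    {"x": 0, "y": 0, "z": 0, "twist": 0, "jaw": 0.2}
  ],
  "grip_force": 70
}}

```text
time: 9.32
position: [0.5785, -0.1724, 0.0294]
orientation: [[1.0, 0.012, 0.002], [0.012, -1.0, -0.0], [0.002, 0.0, -1.0]]
force: [0.0, 1.3, 6.7]
gripper_width: 0.373
gripper_force: 70.3
```

Request:
{"api": "servo_tool", "payload": {
  "series": [
    {"x": -7, "y": 0, "z": 0.5, "twist": 0, "jaw": 0.2},
    {"x": -7, "y": 0, "z": 1, "twist": 0, "jaw": 0.2},
    {"x": -7, "y": 0, "z": 1, "twist": 0, "jaw": 0.2},
    {"x": -8, "y": 0, "z": 1, "twist": 0, "jaw": 0.2},
    {"x": 0, "y": 0, "z": 0, "twist": 0, "jaw": 0.2},
    {"x": 0, "y": 0, "z": -20, "twist": 0, "jaw": 0.2},
    {"x": 0, "y": 0, "z": -30, "twist": 0, "jaw": 0.2},
    {"x": 0, "y": 0, "z": -30, "twist": 0, "jaw": 0.2},
    {"x": 0, "y": 0, "z": -20, "twist": 0, "jaw": 0.2},
    {"x": 0, "y": 0, "z": 0, "twist": 0, "jaw": 0.2}
  ]
}}

```text
time: 10.15
position: [0.5499, -0.1737, 0.1282]
orientation: [[1.0, 0.011, 0.005], [0.011, -1.0, -0.001], [0.005, 0.001, -1.0]]
force: [0.1, -1.1, -0.5]
gripper_width: 0.377
gripper_force: 70.0
```

Run:
```python
from h import *
s=read_state();print(s['gripper_width'],s['gripper_force'])
go(.410,.383,.126,-.06)
```

```text
0.3770352617048623 69.95201826095581
twist 0.071 then x -173.0 y -547.3 z 2.2 (dist 574)
```

Request:
{"api": "servo_tool", "payload": {
  "series": [
    {"x": 0, "y": 0, "z": 0, "twist": 0.071, "jaw": 0.2},
    {"x": -10.8, "y": -34.2, "z": 0, "twist": 0, "jaw": 0.2},
    {"x": -10.8, "y": -34.2, "z": 0, "twist": 0, "jaw": 0.2},
    {"x": -10.8, "y": -34.2, "z": 0, "twist": 0, "jaw": 0.2},
    {"x": -10.8, "y": -34.2, "z": 0, "twist": 0, "jaw": 0.2},
    {"x": -10.8, "y": -34.2, "z": 0, "twist": 0, "jaw": 0.2},
    {"x": -10.8, "y": -34.2, "z": 0, "twist": 0, "jaw": 0.2},
    {"x": -10.8, "y": -34.2, "z": 0, "twist": 0, "jaw": 0.2},
    {"x": -10.8, "y": -34.2, "z": 0, "twist": 0, "jaw": 0.2},
    {"x": -10.8, "y": -34.2, "z": 0, "twist": 0, "jaw": 0.2}
  ]
}}

```text
time: 10.98
position: [0.4685, 0.1411, 0.1236]
orientation: [[0.998, -0.06, -0.001], [-0.06, -0.998, -0.001], [-0.001, 0.001, -1.0]]
force: [1.1, -0.3, -1.5]
gripper_width: 0.379
gripper_force: 69.9
```

Request:
{"api": "servo_tool", "payload": {
  "series": [
    {"x": -10.8, "y": -34.2, "z": 0, "twist": 0, "jaw": 0.2},
    {"x": -10.8, "y": -34.2, "z": 0, "twist": 0, "jaw": 0.2},
    {"x": -10.8, "y": -34.2, "z": 0, "twist": 0, "jaw": 0.2},
    {"x": -10.8, "y": -34.2, "z": 0, "twist": 0, "jaw": 0.2},
    {"x": -10.8, "y": -34.2, "z": 0, "twist": 0, "jaw": 0.2},
    {"x": -10.8, "y": -34.2, "z": 0, "twist": 0, "jaw": 0.2},
    {"x": -10.8, "y": -34.2, "z": 0, "twist": 0, "jaw": 0.2},
    {"x": 0, "y": 0, "z": 30, "twist": 0, "jaw": 0.2},
    {"x": 0, "y": 0, "z": 30, "twist": 0, "jaw": 0.2},
    {"x": 0, "y": 0, "z": 15, "twist": 0, "jaw": 0.2}
  ]
}}

```text
time: 11.82
position: [0.4067, 0.3832, 0.0461]
orientation: [[0.998, -0.057, -0.002], [-0.057, -0.998, -0.003], [-0.002, 0.003, -1.0]]
force: [-0.2, -1.5, -1.7]
gripper_width: 0.378
gripper_force: 69.9
```

Request:
{"api": "servo_tool", "payload": {
  "series": [
    {"x": 0, "y": 0, "z": 0, "twist": 0, "jaw": 0.2},
    {"x": 0, "y": 0, "z": 0, "twist": 0, "jaw": 0.2}
  ]
}}

```text
time: 11.98
position: [0.4081, 0.3825, 0.0483]
orientation: [[0.998, -0.06, -0.002], [-0.06, -0.998, -0.002], [-0.002, 0.003, -1.0]]
force: [0.9, 0.1, -0.1]
gripper_width: 0.378
gripper_force: 69.9
```

Run:
```python
from h import *
go(.410,.383,.019,-.06)
```

```text
twist 0.000 then x 1.8 y -0.7 z 29.3 (dist 29)
```

Release, lift, then look at the tray and the empties.

Request:
{"api": "servo_tool", "payload": {
  "series": [
    {"x": 0, "y": 0, "z": 14, "twist": 0, "jaw": 0.2},
    {"x": 0, "y": 0, "z": 10, "twist": 0, "jaw": 0.2},
    {"x": 0, "y": 0, "z": 5, "twist": 0, "jaw": 0.2},
    {"x": 0, "y": 0, "z": 0, "twist": 0, "jaw": 0.2},
    {"x": 0, "y": 0, "z": 0, "twist": 0, "jaw": 0.6},
    {"x": 0, "y": 0, "z": 0, "twist": 0, "jaw": 0.6},
    {"x": 0, "y": 0, "z": 0, "twist": 0, "jaw": 0.6},
    {"x": 0, "y": 0, "z": -30, "twist": 0, "jaw": 0.75},
    {"x": 0, "y": 0, "z": -40, "twist": 0, "jaw": 0.75},
    {"x": 0, "y": 0, "z": -35, "twist": 0, "jaw": 0.75}
  ]
}}

```text
time: 12.82
position: [0.4085, 0.3832, 0.1268]
orientation: [[0.998, -0.06, -0.001], [-0.06, -0.998, -0.001], [-0.001, 0.001, -1.0]]
force: [0.3, 1.8, -0.1]
gripper_width: 0.746
gripper_force: 0.0
```

Request:
{"api": "servo_tool", "payload": {
  "series": [
    {"x": 0, "y": 30, "z": -30, "twist": 0, "jaw": 0.75},
    {"x": 0, "y": 30, "z": -30, "twist": 0, "jaw": 0.75},
    {"x": 0, "y": 35, "z": 0, "twist": 0, "jaw": 0.75},
    {"x": 0, "y": 35, "z": 0, "twist": 0, "jaw": 0.75},
    {"x": 0, "y": 35, "z": 0, "twist": 0, "jaw": 0.75},
    {"x": 0, "y": 35, "z": 0, "twist": 0, "jaw": 0.75},
    {"x": 0, "y": 35, "z": 0, "twist": 0, "jaw": 0.75},
    {"x": 0, "y": 35, "z": 0, "twist": 0, "jaw": 0.75},
    {"x": 0, "y": 35, "z": 0, "twist": 0, "jaw": 0.75},
    {"x": 0, "y": 35, "z": 0, "twist": 0, "jaw": 0.75}
  ]
}}

```text
time: 13.65
position: [0.3883, 0.0438, 0.1847]
orientation: [[0.998, -0.059, 0.001], [-0.059, -0.998, 0.001], [0.001, -0.001, -1.0]]
force: [0.9, 0.1, -0.3]
gripper_width: 0.752
gripper_force: 0.0
```

Run:
```python
from h import *
d=grab('top')
a=d['bgr'][150:300,140:430];cv2.imwrite('pics/b1.png',cv2.convertScaleAbs(cv2.resize(a,None,fx=2.75,fy=2.75,interpolation=cv2.INTER_CUBIC),alpha=1.6))
for p in packs(d,(185,180,280,290)): print(*[np.round(np.array(x),4) for x in p])
```

```text
[0.4437 0.2626] -0.306 -0.3531 [38.6887 91.8105] [213.6844 254.2361]
[0.492  0.3327] -0.0072 nan [225.4686  21.7226] [187.7632 236.415 ]
[0.5563 0.2773] -0.0662 -0.103 [38.8841 65.7835] [209.2473 211.6396]
[0.5856 0.1639] 0.2888 0.2517 [68.4324 35.5578] [251.8133 199.834 ]
```

View pics/b1.png

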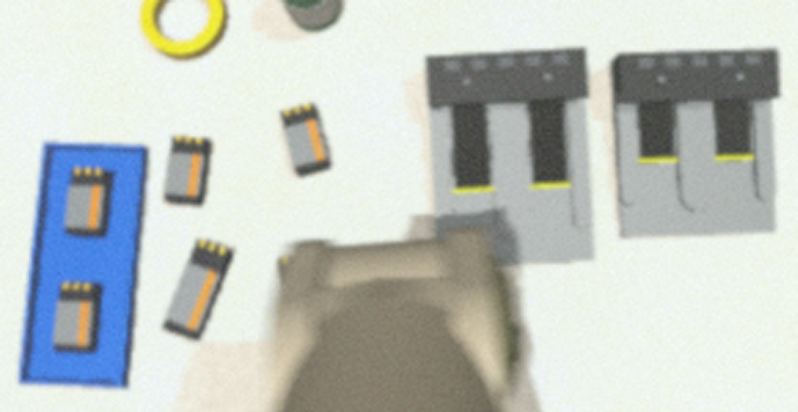

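Both charged packs lie label up in the tray, at crop (86,200) and (77,315), and all lanes are empty. The empties haven't moved. Next is the short pack at (.586,.164).

Run:
```python
from h import *
go(.5856,.164,.09,0.26)
```

```text
twist -0.326 then x 224.4 y -71.1 z 94.9 (dist 254)
```

Request:
{"api": "servo_tool", "payload": {
  "series": [
    {"x": 0, "y": 0, "z": 0, "twist": -0.109, "jaw": 0.75},
    {"x": 0, "y": 0, "z": 0, "twist": -0.109, "jaw": 0.75},
    {"x": 0, "y": 0, "z": 0, "twist": -0.108, "jaw": 0.75},
    {"x": 32, "y": -10.2, "z": 13, "twist": 0, "jaw": 0.75},
    {"x": 32, "y": -10.2, "z": 13, "twist": 0, "jaw": 0.75},
    {"x": 32, "y": -10.2, "z": 13, "twist": 0, "jaw": 0.75},
    {"x": 32, "y": -10.2, "z": 13, "twist": 0, "jaw": 0.75},
    {"x": 32, "y": -10.2, "z": 13, "twist": 0, "jaw": 0.75},
    {"x": 32, "y": -10.2, "z": 13, "twist": 0, "jaw": 0.75},
    {"x": 32, "y": -10.2, "z": 13, "twist": 0, "jaw": 0.75}
  ]
}}

```text
time: 14.53
position: [0.5872, 0.1746, 0.0929]
orientation: [[0.965, 0.264, 0.0], [0.264, -0.965, 0.0], [0.0, -0.0, -1.0]]
force: [0.2, 0.7, -0.2]
gripper_width: 0.748
gripper_force: 0.0
```

Request:
{"api": "servo_tool", "payload": {
  "series": [
    {"x": 0, "y": 0, "z": 0, "twist": 0, "jaw": 0.75},
    {"x": 0, "y": 0, "z": 0, "twist": 0, "jaw": 0.75},
    {"x": 0, "y": 0, "z": 0, "twist": 0, "jaw": 0.75}
  ]
}}

```text
time: 14.78
position: [0.5852, 0.1729, 0.0932]
orientation: [[0.965, 0.264, -0.001], [0.264, -0.965, -0.001], [-0.001, 0.0, -1.0]]
force: [-0.4, -0.2, 0.3]
gripper_width: 0.751
gripper_force: 0.0
```

Run:
```python
from h import *
go(.5856,.164,.006,0.26)
```

```text
twist 0.007 then x -2.0 y 8.7 z 87.2 (dist 88)
```

Request:
{"api": "servo_tool", "payload": {
  "series": [
    {"x": -2, "y": 8.7, "z": 15, "twist": 0, "jaw": 0.75},
    {"x": 0, "y": 0, "z": 25, "twist": 0, "jaw": 0.75},
    {"x": 0, "y": 0, "z": 25, "twist": 0, "jaw": 0.75},
    {"x": 0, "y": 0, "z": 15, "twist": 0, "jaw": 0.75},
    {"x": 0, "y": 0, "z": 6, "twist": 0, "jaw": 0.75},
    {"x": 0, "y": 0, "z": 0, "twist": 0, "jaw": 0.75},
    {"x": 0, "y": 0, "z": 0, "twist": 0, "jaw": 0.3},
    {"x": 0, "y": 0, "z": 0, "twist": 0, "jaw": 0.2},
    {"x": 0, "y": 0, "z": 0, "twist": 0, "jaw": 0.2},
    {"x": 0, "y": 0, "z": 0, "twist": 0, "jaw": 0.2}
  ],
  "grip_force": 70
}}

```text
time: 15.62
position: [0.5869, 0.1645, 0.009]
orientation: [[0.965, 0.264, 0.002], [0.264, -0.965, 0.001], [0.002, -0.0, -1.0]]
force: [-1.9, -0.4, 7.0]
gripper_width: 0.38
gripper_force: 70.2
```

Request:
{"api": "servo_tool", "payload": {
  "series": [
    {"x": 0, "y": 0, "z": 0, "twist": 0, "jaw": 0.2},
    {"x": 0, "y": 0, "z": 0, "twist": 0, "jaw": 0.2}
  ]
}}

```text
time: 15.78
position: [0.5869, 0.1645, 0.009]
orientation: [[0.965, 0.264, 0.002], [0.264, -0.965, 0.001], [0.002, -0.0, -1.0]]
force: [-1.3, 0.2, 6.4]
gripper_width: 0.377
gripper_force: 70.2
```

Request:
{"api": "servo_tool", "payload": {
  "series": [
    {"x": 0, "y": 0, "z": -20, "twist": 0, "jaw": 0.2},
    {"x": 0, "y": 0, "z": -40, "twist": 0, "jaw": 0.2},
    {"x": 0, "y": 0, "z": -40, "twist": 0, "jaw": 0.2},
    {"x": 0, "y": 0, "z": -20, "twist": 0, "jaw": 0.2},
    {"x": 0, "y": 0, "z": 0, "twist": 0.1, "jaw": 0.2},
    {"x": 0, "y": 0, "z": 0, "twist": 0.1, "jaw": 0.2},
    {"x": 0, "y": 0, "z": 0, "twist": 0.06, "jaw": 0.2},
    {"x": 0, "y": 0, "z": 0, "twist": 0, "jaw": 0.2}
  ]
}}

```text
time: 16.45
position: [0.5863, 0.1646, 0.1284]
orientation: [[1.0, 0.004, 0.001], [0.004, -1.0, 0.001], [0.001, -0.001, -1.0]]
force: [0.3, 0.2, -0.0]
gripper_width: 0.377
gripper_force: 69.9
```

Run:
```python
from h import *
s=read_state();print(s['gripper_width'],s['gripper_force'])
go(.575,-.2458,.126,.012)
```

```text
0.37741082660784475 69.85374212265015
twist -0.008 then x -16.2 y 410.3 z 2.4 (dist 411)
```

Request:
{"api": "servo_tool", "payload": {
  "series": [
    {"x": -2.4, "y": 34.2, "z": 0, "twist": -0.008, "jaw": 0.2},
    {"x": -2.4, "y": 34.2, "z": 0, "twist": 0, "jaw": 0.2},
    {"x": -2.4, "y": 34.2, "z": 0, "twist": 0, "jaw": 0.2},
    {"x": -2.4, "y": 34.2, "z": 0, "twist": 0, "jaw": 0.2},
    {"x": -2.4, "y": 34.2, "z": 0, "twist": 0, "jaw": 0.2},
    {"x": -2.4, "y": 34.2, "z": 0, "twist": 0, "jaw": 0.2},
    {"x": -2.4, "y": 34.2, "z": 0, "twist": 0, "jaw": 0.2},
    {"x": -2.4, "y": 34.2, "z": 0, "twist": 0, "jaw": 0.2},
    {"x": -2.4, "y": 34.2, "z": 0, "twist": 0, "jaw": 0.2},
    {"x": -2.4, "y": 34.2, "z": 0, "twist": 0, "jaw": 0.2}
  ]
}}

```text
time: 17.28
position: [0.5667, -0.1797, 0.1278]
orientation: [[1.0, 0.017, 0.001], [0.017, -1.0, -0.0], [0.001, 0.0, -1.0]]
force: [0.7, 0.6, -0.8]
gripper_width: 0.375
gripper_force: 69.9
```

Request:
{"api": "servo_tool", "payload": {
  "series": [
    {"x": -2.4, "y": 34.2, "z": 0, "twist": 0, "jaw": 0.2},
    {"x": -2.4, "y": 34.2, "z": 0, "twist": 0, "jaw": 0.2},
    {"x": 0, "y": 0, "z": 20, "twist": 0, "jaw": 0.2},
    {"x": 0, "y": 0, "z": 20, "twist": 0, "jaw": 0.2},
    {"x": 0, "y": 0, "z": 0, "twist": 0, "jaw": 0.2},
    {"x": 0, "y": 0, "z": 0, "twist": 0, "jaw": 0.2},
    {"x": 0, "y": 0, "z": 0, "twist": 0, "jaw": 0.2}
  ]
}}

```text
time: 17.87
position: [0.5636, -0.2462, 0.088]
orientation: [[1.0, 0.016, 0.0], [0.016, -1.0, -0.0], [0.0, 0.0, -1.0]]
force: [0.7, -0.2, -0.6]
gripper_width: 0.379
gripper_force: 69.9
```

Run:
```python
from h import *
s=read_state();print(s['gripper_width'],s['gripper_force'])
go(.562,-.246,.032,.012)
```

```text
0.3791399417299393 69.8649251461029
twist 0.004 then x -1.6 y -0.2 z 56.0 (dist 56)
```

Request:
{"api": "servo_tool", "payload": {
  "series": [
    {"x": -1.5, "y": 0, "z": 20, "twist": 0.004, "jaw": 0.2},
    {"x": 0, "y": 0, "z": 20, "twist": 0, "jaw": 0.2},
    {"x": 0, "y": 0, "z": 10, "twist": 0, "jaw": 0.2},
    {"x": 0, "y": 0, "z": 5, "twist": 0, "jaw": 0.2},
    {"x": 0, "y": 0, "z": 1, "twist": 0, "jaw": 0.2},
    {"x": 0, "y": 0, "z": 0, "twist": 0, "jaw": 0.2}
  ]
}}

```text
time: 18.37
position: [0.5622, -0.2464, 0.0317]
orientation: [[1.0, 0.011, 0.0], [0.011, -1.0, -0.0], [0.0, 0.0, -1.0]]
force: [0.2, 0.1, -0.7]
gripper_width: 0.378
gripper_force: 69.9
```

Request:
{"api": "servo_tool", "payload": {
  "series": [
    {"x": 0, "y": 0, "z": 0, "twist": 0, "jaw": 0.55},
    {"x": 0, "y": 0, "z": 0, "twist": 0, "jaw": 0.55},
    {"x": 0, "y": 0, "z": 0, "twist": 0, "jaw": 0.55},
    {"x": 0, "y": 0, "z": -20, "twist": 0, "jaw": 0.55},
    {"x": 0, "y": 0, "z": -30, "twist": 0, "jaw": 0.55},
    {"x": -17, "y": 0, "z": 0, "twist": 0, "jaw": 0.2},
    {"x": -20, "y": 0, "z": 0, "twist": 0, "jaw": 0},
    {"x": -20, "y": 0, "z": 0, "twist": 0, "jaw": 0},
    {"x": 0, "y": 0, "z": 0, "twist": 0, "jaw": 0},
    {"x": 0, "y": 0, "z": 0, "twist": 0, "jaw": 0}
  ]
}}

```text
time: 19.2
position: [0.5042, -0.2474, 0.0819]
orientation: [[1.0, 0.01, 0.0], [0.01, -1.0, -0.0], [0.0, 0.0, -1.0]]
force: [0.3, 0.2, 0.5]
gripper_width: 0.003
gripper_force: 0.0
```

Run:
```python
from h import *
go(.505,-.246,.018,.012); print(read_state()['gripper_width'])
d=grab('scene');a=d['bgr'][180:280,190:360];cv2.imwrite('pics/c1.png',cv2.convertScaleAbs(cv2.resize(a,None,fx=4.5,fy=4.5),alpha=1.6))
```

```text
twist -0.002 then x 0.8 y -1.4 z 63.9 (dist 64)
0.0027149031988090845
```

View pics/c1.png

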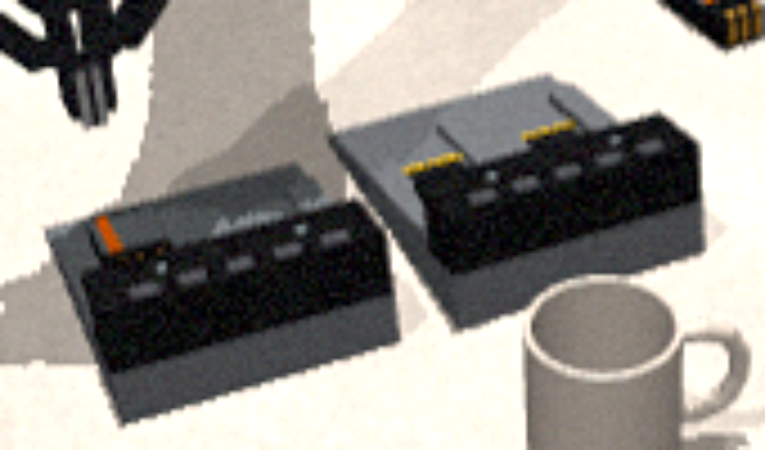

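The short pack sits in the right lane, at crop (125,235). Now to push it home with shut fingers.

Request:
{"api": "servo_tool", "payload": {
  "series": [
    {"x": 1, "y": -1.4, "z": 20, "twist": 0, "jaw": 0},
    {"x": 0, "y": 0, "z": 25, "twist": 0, "jaw": 0},
    {"x": 0, "y": 0, "z": 17, "twist": 0, "jaw": 0},
    {"x": 0, "y": 0, "z": 1, "twist": 0, "jaw": 0},
    {"x": 4, "y": 0, "z": -0.5, "twist": 0, "jaw": 0},
    {"x": 5, "y": 0, "z": -0.7, "twist": 0, "jaw": 0},
    {"x": 5, "y": 0, "z": -0.7, "twist": 0, "jaw": 0},
    {"x": 5, "y": 0, "z": -0.7, "twist": 0, "jaw": 0},
    {"x": 5, "y": 0, "z": -0.7, "twist": 0, "jaw": 0},
    {"x": 5, "y": 0, "z": -0.7, "twist": 0, "jaw": 0}
  ]
}}

```text
time: 20.08
position: [0.5355, -0.2454, 0.023]
orientation: [[1.0, 0.011, 0.001], [0.011, -1.0, -0.0], [0.001, 0.0, -1.0]]
force: [-1.4, -0.0, 0.5]
gripper_width: -0.0
gripper_force: 0.7
```

Request:
{"api": "servo_tool", "payload": {
  "series": [
    {"x": 2, "y": 0, "z": -0.3, "twist": 0, "jaw": 0},
    {"x": 2, "y": 0, "z": -0.3, "twist": 0, "jaw": 0},
    {"x": 2, "y": 0, "z": -0.3, "twist": 0, "jaw": 0},
    {"x": 0, "y": 0, "z": 0, "twist": 0, "jaw": 0}
  ]
}}

```text
time: 20.42
position: [0.5411, -0.2453, 0.0231]
orientation: [[1.0, 0.011, 0.0], [0.011, -1.0, -0.0], [0.0, 0.0, -1.0]]
force: [-0.4, 0.6, -0.6]
gripper_width: 0.002
gripper_force: 0.1
```

Request:
{"api": "servo_tool", "payload": {
  "series": [
    {"x": 2, "y": 0, "z": -0.3, "twist": 0, "jaw": 0},
    {"x": 2, "y": 0, "z": -0.3, "twist": 0, "jaw": 0},
    {"x": 0, "y": 0, "z": 0, "twist": 0, "jaw": 0}
  ]
}}

```text
time: 20.67
position: [0.5443, -0.2453, 0.0235]
orientation: [[1.0, 0.011, -0.001], [0.011, -1.0, 0.0], [-0.001, -0.0, -1.0]]
force: [-1.9, 1.0, 1.0]
gripper_width: 0.001
gripper_force: 1.3
```

Request:
{"api": "servo_tool", "payload": {
  "series": [
    {"x": 2, "y": 0, "z": -0.3, "twist": 0, "jaw": 0},
    {"x": 2, "y": 0, "z": -0.3, "twist": 0, "jaw": 0},
    {"x": 0, "y": 0, "z": 0, "twist": 0, "jaw": 0}
  ]
}}

```text
time: 20.92
position: [0.5445, -0.2453, 0.0236]
orientation: [[1.0, 0.009, -0.007], [0.009, -1.0, 0.002], [-0.007, -0.002, -1.0]]
force: [-11.2, -1.1, 2.9]
gripper_width: 0.0
gripper_force: 5.8
```

Request:
{"api": "servo_tool", "payload": {
  "series": [
    {"x": 2, "y": 0, "z": -0.3, "twist": 0, "jaw": 0},
    {"x": 0, "y": 0, "z": 0, "twist": 0, "jaw": 0}
  ]
}}

```text
time: 21.08
position: [0.5446, -0.2453, 0.0236]
orientation: [[1.0, 0.009, -0.011], [0.009, -1.0, 0.002], [-0.011, -0.002, -1.0]]
force: [-16.3, -1.1, 4.0]
gripper_width: 0.006
gripper_force: 7.9
```

It seated against the stop (16 N, TCP x .5446 as predicted). Next, the other short pack.

Request:
{"api": "servo_tool", "payload": {
  "series": [
    {"x": -12, "y": 0, "z": 0, "twist": 0, "jaw": 0},
    {"x": -15, "y": 0, "z": 0, "twist": 0, "jaw": 0},
    {"x": 0, "y": 0, "z": -30, "twist": 0, "jaw": 0.3},
    {"x": 0, "y": 0, "z": -40, "twist": 0, "jaw": 0.55},
    {"x": 0, "y": 0, "z": -35, "twist": 0.1, "jaw": 0.55},
    {"x": 0, "y": 0, "z": 0, "twist": 0, "jaw": 0.55}
  ]
}}

```text
time: 21.58
position: [0.527, -0.247, 0.1356]
orientation: [[0.995, -0.095, 0.009], [-0.095, -0.995, -0.003], [0.009, 0.002, -1.0]]
force: [0.9, -1.2, 0.5]
gripper_width: 0.545
gripper_force: 0.0
```

Run:
```python
from h import *
d=grab('top')
for p in packs(d,(185,180,280,290)): print(*[np.round(np.array(x),4) for x in p])
go(.556,.278,.1,-.088)
```

```text
[0.4311 0.1653] 0.1834 0.112 [90.7701 37.7171] [250.9569 258.3764]
[0.4436 0.2629] -0.3176 -0.3619 [38.6887 92.0352] [213.5711 254.2532]
[0.4915 0.3326] -0.0068 nan [225.4686  21.7231] [187.7776 236.6333]
[0.5562 0.2785] -0.0613 -0.0772 [39.4088 65.6712] [208.7957 211.6811]
twist -0.002 then x -16.4 y -524.9 z 33.2 (dist 526)
```

Request:
{"api": "servo_tool", "payload": {
  "series": [
    {"x": -1.1, "y": -35, "z": 0, "twist": 0, "jaw": 0.55},
    {"x": -1.1, "y": -35, "z": 0, "twist": 0, "jaw": 0.55},
    {"x": -1.1, "y": -35, "z": 0, "twist": 0, "jaw": 0.55},
    {"x": -1.1, "y": -35, "z": 0, "twist": 0, "jaw": 0.55},
    {"x": -1.1, "y": -35, "z": 0, "twist": 0, "jaw": 0.55},
    {"x": -1.1, "y": -35, "z": 0, "twist": 0, "jaw": 0.55},
    {"x": -1.1, "y": -35, "z": 0, "twist": 0, "jaw": 0.55},
    {"x": -1.1, "y": -35, "z": 0, "twist": 0, "jaw": 0.55},
    {"x": -1.1, "y": -35, "z": 0, "twist": 0, "jaw": 0.55},
    {"x": -1.1, "y": -35, "z": 0, "twist": 0, "jaw": 0.55}
  ]
}}

```text
time: 22.47
position: [0.5438, 0.1061, 0.1288]
orientation: [[0.996, -0.088, -0.0], [-0.088, -0.996, -0.0], [-0.0, 0.0, -1.0]]
force: [0.8, -0.3, -0.7]
gripper_width: 0.544
gripper_force: 0.0
```

Request:
{"api": "servo_tool", "payload": {
  "series": [
    {"x": -1.1, "y": -35, "z": 0, "twist": 0, "jaw": 0.55},
    {"x": -1.1, "y": -35, "z": 0, "twist": 0, "jaw": 0.55},
    {"x": -1.1, "y": -35, "z": 0, "twist": 0, "jaw": 0.55},
    {"x": -1.1, "y": -35, "z": 0, "twist": 0, "jaw": 0.55},
    {"x": -1.1, "y": -35, "z": 0, "twist": 0, "jaw": 0.55},
    {"x": 0, "y": 0, "z": 25, "twist": 0, "jaw": 0.55},
    {"x": 0, "y": 0, "z": 25, "twist": 0, "jaw": 0.55},
    {"x": 0, "y": 0, "z": 0, "twist": 0, "jaw": 0.55},
    {"x": 0, "y": 0, "z": 0, "twist": 0, "jaw": 0.55}
  ]
}}

```text
time: 23.22
position: [0.5532, 0.2783, 0.0781]
orientation: [[0.996, -0.089, -0.003], [-0.089, -0.996, -0.002], [-0.003, 0.002, -1.0]]
force: [0.0, -0.2, 0.3]
gripper_width: 0.555
gripper_force: 0.0
```

Run:
```python
from h import *
go(.556,.278,.008,-.085)
```

```text
twist -0.004 then x 2.8 y 0.1 z 70.1 (dist 70)
```

Request:
{"api": "servo_tool", "payload": {
  "series": [
    {"x": 2.8, "y": 0, "z": 25, "twist": 0, "jaw": 0.55},
    {"x": 0, "y": 0, "z": 25, "twist": 0, "jaw": 0.55},
    {"x": 0, "y": 0, "z": 14, "twist": 0, "jaw": 0.55},
    {"x": 0, "y": 0, "z": 6, "twist": 0, "jaw": 0.55},
    {"x": 0, "y": 0, "z": 0, "twist": 0, "jaw": 0.55},
    {"x": 0, "y": 0, "z": 0, "twist": 0, "jaw": 0.3},
    {"x": 0, "y": 0, "z": 0, "twist": 0, "jaw": 0.2},
    {"x": 0, "y": 0, "z": 0, "twist": 0, "jaw": 0.2},
    {"x": 0, "y": 0, "z": 0, "twist": 0, "jaw": 0.2},
    {"x": 0, "y": 0, "z": 0, "twist": 0, "jaw": 0.2}
  ],
  "grip_force": 70
}}

```text
time: 24.05
position: [0.5578, 0.2788, 0.0112]
orientation: [[0.996, -0.089, 0.002], [-0.089, -0.996, 0.001], [0.002, -0.001, -1.0]]
force: [-1.3, -0.5, 8.3]
gripper_width: 0.375
gripper_force: 70.5
```

Request:
{"api": "servo_tool", "payload": {
  "series": [
    {"x": 0, "y": 0, "z": -20, "twist": 0, "jaw": 0.2},
    {"x": 0, "y": 0, "z": -40, "twist": 0, "jaw": 0.2},
    {"x": 0, "y": 0, "z": -40, "twist": 0, "jaw": 0.2},
    {"x": 0, "y": 0, "z": -20, "twist": 0, "jaw": 0.2},
    {"x": 0, "y": 0, "z": 0, "twist": -0.1, "jaw": 0.2},
    {"x": 0, "y": 0, "z": 0, "twist": 0, "jaw": 0.2}
  ]
}}

```text
time: 24.55
position: [0.5577, 0.2792, 0.132]
orientation: [[1.0, 0.015, 0.003], [0.015, -1.0, 0.002], [0.003, -0.002, -1.0]]
force: [-0.1, 0.6, -1.0]
gripper_width: 0.374
gripper_force: 70.0
```

Run:
```python
from h import *
s=read_state();print(s['gripper_width'],s['gripper_force'])
go(.562,-.172,.126,.012)
```

```text
0.3744777611487195 69.97162342071533
twist 0.003 then x -1.1 y 451.2 z 6.0 (dist 451)
```

Request:
{"api": "servo_tool", "payload": {
  "series": [
    {"x": 0, "y": 34.7, "z": 0, "twist": 0, "jaw": 0.2},
    {"x": 0, "y": 34.7, "z": 0, "twist": 0, "jaw": 0.2},
    {"x": 0, "y": 34.7, "z": 0, "twist": 0, "jaw": 0.2},
    {"x": 0, "y": 34.7, "z": 0, "twist": 0, "jaw": 0.2},
    {"x": 0, "y": 34.7, "z": 0, "twist": 0, "jaw": 0.2},
    {"x": 0, "y": 34.7, "z": 0, "twist": 0, "jaw": 0.2},
    {"x": 0, "y": 34.7, "z": 0, "twist": 0, "jaw": 0.2},
    {"x": 0, "y": 34.7, "z": 0, "twist": 0, "jaw": 0.2},
    {"x": 0, "y": 34.7, "z": 0, "twist": 0, "jaw": 0.2},
    {"x": 0, "y": 34.7, "z": 0, "twist": 0, "jaw": 0.2}
  ]
}}

```text
time: 25.38
position: [0.5599, -0.0699, 0.129]
orientation: [[1.0, 0.008, -0.001], [0.008, -1.0, 0.0], [-0.001, -0.0, -1.0]]
force: [-0.2, 0.4, -2.3]
gripper_width: 0.375
gripper_force: 70.0
```

Request:
{"api": "servo_tool", "payload": {
  "series": [
    {"x": 0, "y": 34.7, "z": 0, "twist": 0, "jaw": 0.2},
    {"x": 0, "y": 34.7, "z": 0, "twist": 0, "jaw": 0.2},
    {"x": 0, "y": 34.7, "z": 0, "twist": 0, "jaw": 0.2},
    {"x": 0, "y": 0, "z": 20, "twist": 0, "jaw": 0.2},
    {"x": 0, "y": 0, "z": 20, "twist": 0, "jaw": 0.2},
    {"x": 0, "y": 0, "z": 0, "twist": 0, "jaw": 0.2},
    {"x": 0, "y": 0, "z": 0, "twist": 0, "jaw": 0.2},
    {"x": 0, "y": 0, "z": 0, "twist": 0, "jaw": 0.2}
  ]
}}

```text
time: 26.05
position: [0.5618, -0.172, 0.0899]
orientation: [[1.0, 0.01, -0.001], [0.01, -1.0, 0.0], [-0.001, -0.0, -1.0]]
force: [0.0, -0.0, -0.3]
gripper_width: 0.375
gripper_force: 70.0
```

Run:
```python
from h import *
s=read_state();print(s['gripper_width'],s['gripper_force'])
go(.562,-.172,.0335,.012)
```

```text
0.37535716914303113 69.97841477394104
twist -0.002 then x 0.2 y -0.0 z 56.4 (dist 56)
```

Request:
{"api": "servo_tool", "payload": {
  "series": [
    {"x": 0, "y": 0, "z": 20, "twist": 0, "jaw": 0.2},
    {"x": 0, "y": 0, "z": 20, "twist": 0, "jaw": 0.2},
    {"x": 0, "y": 0, "z": 10, "twist": 0, "jaw": 0.2},
    {"x": 0, "y": 0, "z": 5, "twist": 0, "jaw": 0.2},
    {"x": 0, "y": 0, "z": 1, "twist": 0, "jaw": 0.2},
    {"x": 0, "y": 0, "z": 0, "twist": 0, "jaw": 0.2}
  ]
}}

```text
time: 26.55
position: [0.562, -0.1723, 0.0341]
orientation: [[1.0, 0.011, 0.0], [0.011, -1.0, -0.0], [0.0, 0.0, -1.0]]
force: [-0.2, 0.2, -1.5]
gripper_width: 0.377
gripper_force: 70.0
```

Request:
{"api": "servo_tool", "payload": {
  "series": [
    {"x": 0, "y": 0, "z": 0, "twist": 0, "jaw": 0.55},
    {"x": 0, "y": 0, "z": 0, "twist": 0, "jaw": 0.55},
    {"x": 0, "y": 0, "z": 0, "twist": 0, "jaw": 0.55},
    {"x": 0, "y": 0, "z": -20, "twist": 0, "jaw": 0.55},
    {"x": 0, "y": 0, "z": -30, "twist": 0, "jaw": 0.55},
    {"x": -17, "y": 0, "z": 0, "twist": 0, "jaw": 0.2},
    {"x": -20, "y": 0, "z": 0, "twist": 0, "jaw": 0},
    {"x": -20, "y": 0, "z": 0, "twist": 0, "jaw": 0},
    {"x": 0, "y": 0, "z": 0, "twist": 0, "jaw": 0},
    {"x": 0, "y": 0, "z": 0, "twist": 0, "jaw": 0}
  ]
}}

```text
time: 27.38
position: [0.5043, -0.1733, 0.0843]
orientation: [[1.0, 0.01, 0.0], [0.01, -1.0, -0.0], [0.0, 0.0, -1.0]]
force: [0.0, 0.4, 0.7]
gripper_width: -0.002
gripper_force: 0.0
```

Run:
```python
from h import *
go(.505,-.172,.018,.012); print(read_state()['gripper_width'])
```

```text
twist -0.002 then x 0.8 y -1.3 z 66.3 (dist 66)
-0.001820073044661335
```

Request:
{"api": "servo_tool", "payload": {
  "series": [
    {"x": 1, "y": -1.3, "z": 22, "twist": 0, "jaw": 0},
    {"x": 0, "y": 0, "z": 25, "twist": 0, "jaw": 0},
    {"x": 0, "y": 0, "z": 17, "twist": 0, "jaw": 0},
    {"x": 0, "y": 0, "z": 1, "twist": 0, "jaw": 0},
    {"x": 4, "y": 0, "z": -0.5, "twist": 0, "jaw": 0},
    {"x": 5, "y": 0, "z": -0.7, "twist": 0, "jaw": 0},
    {"x": 5, "y": 0, "z": -0.7, "twist": 0, "jaw": 0},
    {"x": 5, "y": 0, "z": -0.7, "twist": 0, "jaw": 0},
    {"x": 5, "y": 0, "z": -0.7, "twist": 0, "jaw": 0},
    {"x": 5, "y": 0, "z": -0.7, "twist": 0, "jaw": 0}
  ]
}}

```text
time: 28.22
position: [0.5354, -0.1713, 0.0233]
orientation: [[1.0, 0.011, 0.001], [0.011, -1.0, -0.0], [0.001, 0.0, -1.0]]
force: [-0.7, 0.0, 1.0]
gripper_width: -0.002
gripper_force: 0.8
```

Request:
{"api": "servo_tool", "payload": {
  "series": [
    {"x": 2, "y": 0, "z": -0.3, "twist": 0, "jaw": 0},
    {"x": 2, "y": 0, "z": -0.3, "twist": 0, "jaw": 0},
    {"x": 2, "y": 0, "z": -0.3, "twist": 0, "jaw": 0},
    {"x": 2, "y": 0, "z": -0.3, "twist": 0, "jaw": 0},
    {"x": 2, "y": 0, "z": -0.3, "twist": 0, "jaw": 0},
    {"x": 0, "y": 0, "z": 0, "twist": 0, "jaw": 0}
  ]
}}

```text
time: 28.72
position: [0.5438, -0.1713, 0.0239]
orientation: [[1.0, 0.01, -0.002], [0.01, -1.0, 0.0], [-0.002, -0.0, -1.0]]
force: [-4.3, -0.2, 2.6]
gripper_width: -0.004
gripper_force: 2.1
```

Request:
{"api": "servo_tool", "payload": {
  "series": [
    {"x": 2, "y": 0, "z": -0.3, "twist": 0, "jaw": 0},
    {"x": 2, "y": 0, "z": -0.3, "twist": 0, "jaw": 0},
    {"x": 0, "y": 0, "z": 0, "twist": 0, "jaw": 0}
  ]
}}

```text
time: 28.97
position: [0.544, -0.1713, 0.024]
orientation: [[1.0, 0.009, -0.009], [0.009, -1.0, 0.002], [-0.009, -0.002, -1.0]]
force: [-12.5, -0.2, 5.5]
gripper_width: 0.0
gripper_force: 6.4
```

Request:
{"api": "servo_tool", "payload": {
  "series": [
    {"x": 2, "y": 0, "z": -0.3, "twist": 0, "jaw": 0},
    {"x": 0, "y": 0, "z": 0, "twist": 0, "jaw": 0}
  ]
}}

```text
time: 29.13
position: [0.544, -0.1712, 0.024]
orientation: [[1.0, 0.009, -0.012], [0.009, -1.0, 0.002], [-0.012, -0.002, -1.0]]
force: [-17.1, -2.4, 7.1]
gripper_width: 0.002
gripper_force: 8.6
```

The second short pack is home too. Now the long packs.

Request:
{"api": "servo_tool", "payload": {
  "series": [
    {"x": -12, "y": 0, "z": 0, "twist": 0, "jaw": 0},
    {"x": -15, "y": 0, "z": 0, "twist": 0, "jaw": 0},
    {"x": 0, "y": 0, "z": -30, "twist": 0, "jaw": 0.3},
    {"x": 0, "y": 0, "z": -40, "twist": 0, "jaw": 0.7},
    {"x": 0, "y": 0, "z": -35, "twist": -0.1, "jaw": 0.7},
    {"x": 0, "y": 0, "z": 0, "twist": -0.03, "jaw": 0.7}
  ]
}}

```text
time: 29.63
position: [0.527, -0.1727, 0.1357]
orientation: [[0.989, 0.145, 0.009], [0.145, -0.989, -0.003], [0.009, 0.004, -1.0]]
force: [0.1, -0.8, -0.8]
gripper_width: 0.562
gripper_force: 0.0
```

Run:
```python
from h import *
d=grab('top')
for p in packs(d,(185,180,280,290)): print(*[np.round(np.array(x),4) for x in p])
go(.431,.165,.1,.14)
a=d['bgr'][150:300,140:430];cv2.imwrite('pics/d1.png',cv2.convertScaleAbs(cv2.resize(a,None,fx=2.75,fy=2.75,interpolation=cv2.INTER_CUBIC),alpha=1.6))
```

```text
[0.4313 0.1653] 0.1864 0.1189 [90.3948 37.7171] [250.9739 258.2812]
[0.4436 0.2629] -0.3176 -0.367 [38.6887 92.0352] [213.5751 254.2539]
[0.4917 0.3326] -0.007 nan [225.4686  21.7231] [187.7771 236.5582]
twist 0.005 then x -47.3 y -347.2 z 33.5 (dist 352)
```

View pics/d1.png

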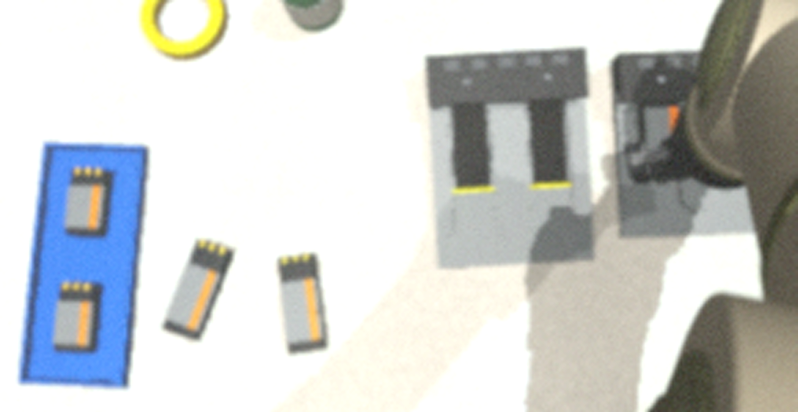

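Both long packs are where they were, at crop (302,302) and (199,290), and the long lanes are free.

Request:
{"api": "servo_tool", "payload": {
  "series": [
    {"x": -4.7, "y": -34.7, "z": 0, "twist": 0, "jaw": 0.7},
    {"x": -4.7, "y": -34.7, "z": 0, "twist": 0, "jaw": 0.7},
    {"x": -4.7, "y": -34.7, "z": 0, "twist": 0, "jaw": 0.7},
    {"x": -4.7, "y": -34.7, "z": 0, "twist": 0, "jaw": 0.7},
    {"x": -4.7, "y": -34.7, "z": 0, "twist": 0, "jaw": 0.7},
    {"x": -4.7, "y": -34.7, "z": 0, "twist": 0, "jaw": 0.7},
    {"x": -4.7, "y": -34.7, "z": 0, "twist": 0, "jaw": 0.7},
    {"x": -4.7, "y": -34.7, "z": 0, "twist": 0, "jaw": 0.7},
    {"x": -4.7, "y": -34.7, "z": 0, "twist": 0, "jaw": 0.7},
    {"x": -4.7, "y": -34.7, "z": 0, "twist": 0, "jaw": 0.7}
  ]
}}

```text
time: 30.52
position: [0.4279, 0.1671, 0.1294]
orientation: [[0.99, 0.139, -0.0], [0.139, -0.99, -0.0], [-0.0, 0.0, -1.0]]
force: [0.5, 0.1, -1.0]
gripper_width: 0.695
gripper_force: 0.0
```

Request:
{"api": "servo_tool", "payload": {
  "series": [
    {"x": 0, "y": 0, "z": 25, "twist": 0, "jaw": 0.7},
    {"x": 0, "y": 0, "z": 25, "twist": 0, "jaw": 0.7},
    {"x": 0, "y": 0, "z": 0, "twist": 0, "jaw": 0.7},
    {"x": 0, "y": 0, "z": 0, "twist": 0, "jaw": 0.7}
  ]
}}

```text
time: 30.85
position: [0.4278, 0.165, 0.0789]
orientation: [[0.99, 0.14, -0.003], [0.14, -0.99, -0.002], [-0.003, 0.001, -1.0]]
force: [0.3, 0.3, 0.1]
gripper_width: 0.699
gripper_force: 0.0
```

Run:
```python
from h import *
go(.431,.165,.008,.14)
```

```text
twist 0.000 then x 3.2 y 0.4 z 70.9 (dist 71)
```

Request:
{"api": "servo_tool", "payload": {
  "series": [
    {"x": 3.2, "y": 0, "z": 25, "twist": 0, "jaw": 0.7},
    {"x": 0, "y": 0, "z": 25, "twist": 0, "jaw": 0.7},
    {"x": 0, "y": 0, "z": 14, "twist": 0, "jaw": 0.7},
    {"x": 0, "y": 0, "z": 6, "twist": 0, "jaw": 0.7},
    {"x": 0, "y": 0, "z": 0, "twist": 0, "jaw": 0.7},
    {"x": 0, "y": 0, "z": 0, "twist": 0, "jaw": 0.3},
    {"x": 0, "y": 0, "z": 0, "twist": 0, "jaw": 0.2},
    {"x": 0, "y": 0, "z": 0, "twist": 0, "jaw": 0.2},
    {"x": 0, "y": 0, "z": 0, "twist": 0, "jaw": 0.2},
    {"x": 0, "y": 0, "z": 0, "twist": 0, "jaw": 0.2}
  ],
  "grip_force": 80
}}

```text
time: 31.68
position: [0.433, 0.1661, 0.0123]
orientation: [[0.99, 0.14, 0.001], [0.14, -0.99, 0.0], [0.001, -0.0, -1.0]]
force: [-0.1, -0.2, 7.9]
gripper_width: 0.373
gripper_force: 79.5
```

Request:
{"api": "servo_tool", "payload": {
  "series": [
    {"x": 0, "y": 0, "z": 0, "twist": 0, "jaw": 0.2},
    {"x": 0, "y": 0, "z": -20, "twist": 0, "jaw": 0.2},
    {"x": 0, "y": 0, "z": -40, "twist": 0, "jaw": 0.2},
    {"x": 0, "y": 0, "z": -40, "twist": 0, "jaw": 0.2},
    {"x": 0, "y": 0, "z": -20, "twist": 0, "jaw": 0.2},
    {"x": 0, "y": 0, "z": 0, "twist": 0.11, "jaw": 0.2},
    {"x": 0, "y": 0, "z": 0, "twist": 0, "jaw": 0.2}
  ]
}}

```text
time: 32.27
position: [0.433, 0.1664, 0.133]
orientation: [[1.0, 0.026, 0.002], [0.026, -1.0, 0.001], [0.002, -0.001, -1.0]]
force: [-0.4, 0.7, -1.3]
gripper_width: 0.373
gripper_force: 80.4
```

Run:
```python
from h import *
s=read_state();print(s['gripper_width'],s['gripper_force'])
go(.555,-.067,.126,.027)
```

```text
0.3726109149647119 80.38332939147949
twist -0.001 then x 115.6 y 236.6 z 7.0 (dist 263)
```

Request:
{"api": "servo_tool", "payload": {
  "series": [
    {"x": 14.5, "y": 29.6, "z": 0, "twist": 0, "jaw": 0.2},
    {"x": 14.5, "y": 29.6, "z": 0, "twist": 0, "jaw": 0.2},
    {"x": 14.5, "y": 29.6, "z": 0, "twist": 0, "jaw": 0.2},
    {"x": 14.5, "y": 29.6, "z": 0, "twist": 0, "jaw": 0.2},
    {"x": 14.5, "y": 29.6, "z": 0, "twist": 0, "jaw": 0.2},
    {"x": 14.5, "y": 29.6, "z": 0, "twist": 0, "jaw": 0.2},
    {"x": 14.5, "y": 29.6, "z": 0, "twist": 0, "jaw": 0.2},
    {"x": 14.5, "y": 29.6, "z": 0, "twist": 0, "jaw": 0.2},
    {"x": 0, "y": 0, "z": 20, "twist": 0, "jaw": 0.2},
    {"x": 0, "y": 0, "z": 20, "twist": 0, "jaw": 0.2}
  ]
}}

```text
time: 33.1
position: [0.5566, -0.07, 0.0908]
orientation: [[1.0, 0.03, 0.001], [0.03, -1.0, -0.002], [0.001, 0.002, -1.0]]
force: [-1.4, 1.4, -1.5]
gripper_width: 0.371
gripper_force: 80.3
```

Request:
{"api": "servo_tool", "payload": {
  "series": [
    {"x": 0, "y": 0, "z": 0, "twist": 0, "jaw": 0.2},
    {"x": 0, "y": 0, "z": 0, "twist": 0, "jaw": 0.2},
    {"x": 0, "y": 0, "z": 0, "twist": 0, "jaw": 0.2}
  ]
}}

```text
time: 33.35
position: [0.5554, -0.067, 0.0911]
orientation: [[0.999, 0.032, -0.002], [0.032, -0.999, -0.001], [-0.002, 0.001, -1.0]]
force: [0.4, 0.1, -1.2]
gripper_width: 0.372
gripper_force: 80.3
```

Run:
```python
from h import *
s=read_state();print(s['gripper_width'],s['gripper_force'])
go(.555,-.067,.038,.027)
```

```text
0.3723756242087845 80.29780268669128
twist 0.005 then x -0.4 y 0.0 z 53.1 (dist 53)
```

Request:
{"api": "servo_tool", "payload": {
  "series": [
    {"x": 0, "y": 0, "z": 20, "twist": 0.005, "jaw": 0.2},
    {"x": 0, "y": 0, "z": 18, "twist": 0, "jaw": 0.2},
    {"x": 0, "y": 0, "z": 10, "twist": 0, "jaw": 0.2},
    {"x": 0, "y": 0, "z": 5, "twist": 0, "jaw": 0.2},
    {"x": 0, "y": 0, "z": 0, "twist": 0, "jaw": 0.2},
    {"x": 0, "y": 0, "z": 0, "twist": 0, "jaw": 0.2}
  ]
}}

```text
time: 33.85
position: [0.5558, -0.0669, 0.0384]
orientation: [[1.0, 0.026, -0.001], [0.026, -1.0, -0.001], [-0.001, 0.001, -1.0]]
force: [0.3, -0.5, -1.2]
gripper_width: 0.372
gripper_force: 80.4
```

Request:
{"api": "servo_tool", "payload": {
  "series": [
    {"x": 0, "y": 0, "z": 0, "twist": 0, "jaw": 0.55},
    {"x": 0, "y": 0, "z": 0, "twist": 0, "jaw": 0.55},
    {"x": 0, "y": 0, "z": 0, "twist": 0, "jaw": 0.55},
    {"x": 0, "y": 0, "z": -20, "twist": 0, "jaw": 0.55},
    {"x": 0, "y": 0, "z": -30, "twist": 0, "jaw": 0.55},
    {"x": -22, "y": 0, "z": 0, "twist": 0, "jaw": 0.2},
    {"x": -25, "y": 0, "z": 0, "twist": 0, "jaw": 0},
    {"x": -25, "y": 0, "z": 0, "twist": 0, "jaw": 0},
    {"x": 0, "y": 0, "z": 0, "twist": 0, "jaw": 0},
    {"x": 0, "y": 0, "z": 0, "twist": 0, "jaw": 0}
  ]
}}

```text
time: 34.68
position: [0.4828, -0.0689, 0.0885]
orientation: [[1.0, 0.025, -0.001], [0.025, -1.0, -0.0], [-0.001, 0.0, -1.0]]
force: [0.4, -0.2, -0.2]
gripper_width: -0.002
gripper_force: 0.0
```

Run:
```python
from h import *
go(.483,-.069,.018,.027); print(read_state()['gripper_width'])
d=grab('top')
for p in packs(d,(185,180,280,290)): print(*[np.round(np.array(x),4) for x in p])
d=grab('scene');a=d['bgr'][150:280,170:440];cv2.imwrite('pics/e1.png',cv2.convertScaleAbs(cv2.resize(a,None,fx=2.9,fy=2.9),alpha=1.6))
```

```text
twist -0.002 then x 0.2 y 0.1 z 70.5 (dist 70)
-0.0021882795718774274
```

View pics/e1.png

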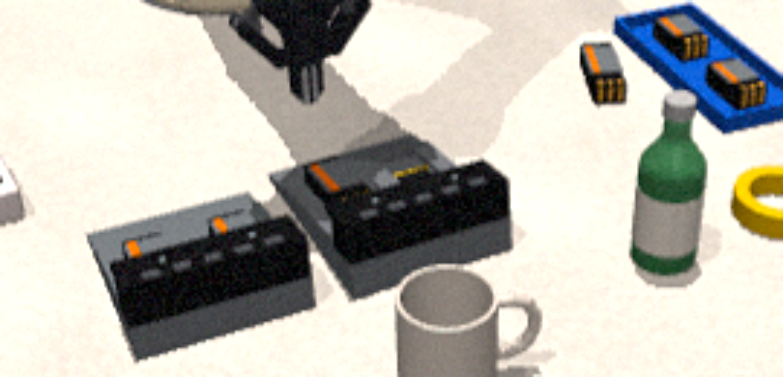

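The long pack lies in the right lane, at crop (330,180), ready to push. The last empty is at crop (603,70).

Request:
{"api": "servo_tool", "payload": {
  "series": [
    {"x": 0, "y": 0, "z": 25, "twist": 0, "jaw": 0},
    {"x": 0, "y": 0, "z": 25, "twist": 0, "jaw": 0},
    {"x": 0, "y": 0, "z": 18, "twist": 0, "jaw": 0},
    {"x": 0, "y": 0, "z": 1, "twist": 0, "jaw": 0},
    {"x": 4, "y": 0, "z": -0.5, "twist": 0, "jaw": 0},
    {"x": 5, "y": 0, "z": -0.7, "twist": 0, "jaw": 0},
    {"x": 5, "y": 0, "z": -0.7, "twist": 0, "jaw": 0},
    {"x": 5, "y": 0, "z": -0.7, "twist": 0, "jaw": 0},
    {"x": 5, "y": 0, "z": -0.7, "twist": 0, "jaw": 0},
    {"x": 5, "y": 0, "z": -0.7, "twist": 0, "jaw": 0}
  ]
}}

```text
time: 35.62
position: [0.5132, -0.0678, 0.0236]
orientation: [[1.0, 0.026, -0.001], [0.026, -1.0, -0.0], [-0.001, 0.0, -1.0]]
force: [-2.5, -0.4, 0.6]
gripper_width: -0.004
gripper_force: 0.9
```

Request:
{"api": "servo_tool", "payload": {
  "series": [
    {"x": 2, "y": 0, "z": -0.3, "twist": 0, "jaw": 0},
    {"x": 2, "y": 0, "z": -0.3, "twist": 0, "jaw": 0},
    {"x": 2, "y": 0, "z": -0.3, "twist": 0, "jaw": 0},
    {"x": 2, "y": 0, "z": -0.3, "twist": 0, "jaw": 0},
    {"x": 2, "y": 0, "z": -0.3, "twist": 0, "jaw": 0},
    {"x": 0, "y": 0, "z": 0, "twist": 0, "jaw": 0}
  ]
}}

```text
time: 36.12
position: [0.5218, -0.0678, 0.0242]
orientation: [[1.0, 0.026, -0.003], [0.026, -1.0, -0.0], [-0.003, 0.0, -1.0]]
force: [-4.6, -0.6, 2.9]
gripper_width: -0.001
gripper_force: 2.0
```

Request:
{"api": "servo_tool", "payload": {
  "series": [
    {"x": 2, "y": 0, "z": -0.3, "twist": 0, "jaw": 0},
    {"x": 2, "y": 0, "z": -0.3, "twist": 0, "jaw": 0},
    {"x": 0, "y": 0, "z": 0, "twist": 0, "jaw": 0}
  ]
}}

```text
time: 36.37
position: [0.522, -0.0678, 0.0242]
orientation: [[1.0, 0.025, -0.01], [0.025, -1.0, 0.001], [-0.01, -0.001, -1.0]]
force: [-12.5, -1.8, 3.8]
gripper_width: 0.001
gripper_force: 6.3
```

Request:
{"api": "servo_tool", "payload": {
  "series": [
    {"x": 2, "y": 0, "z": -0.3, "twist": 0, "jaw": 0},
    {"x": 0, "y": 0, "z": 0, "twist": 0, "jaw": 0}
  ]
}}

```text
time: 36.53
position: [0.522, -0.0678, 0.0243]
orientation: [[1.0, 0.024, -0.013], [0.024, -1.0, 0.001], [-0.013, -0.001, -1.0]]
force: [-16.7, -2.0, 5.5]
gripper_width: -0.0
gripper_force: 8.4
```

Request:
{"api": "servo_tool", "payload": {
  "series": [
    {"x": -12, "y": 0, "z": 0, "twist": 0, "jaw": 0},
    {"x": -15, "y": 0, "z": 0, "twist": 0, "jaw": 0},
    {"x": 0, "y": 0, "z": -30, "twist": 0, "jaw": 0.3},
    {"x": 0, "y": 0, "z": -40, "twist": 0, "jaw": 0.6},
    {"x": 0, "y": 0, "z": -35, "twist": 0.12, "jaw": 0.6},
    {"x": 0, "y": 0, "z": 0, "twist": 0.12, "jaw": 0.6},
    {"x": 0, "y": 0, "z": 0, "twist": 0.12, "jaw": 0.6},
    {"x": 0, "y": 0, "z": 0, "twist": 0, "jaw": 0.6}
  ]
}}

```text
time: 37.2
position: [0.5029, -0.068, 0.131]
orientation: [[0.943, -0.332, 0.001], [-0.332, -0.943, -0.001], [0.001, 0.0, -1.0]]
force: [-0.1, 0.1, 0.1]
gripper_width: 0.597
gripper_force: 0.0
```

Run:
```python
from h import *
d=grab('top')
for p in packs(d,(185,180,280,290)): print(*[np.round(np.array(x),4) for x in p])
go(.4437,.263,.1,-.34)
```

```text
twist 0.008 then x -165.8 y -292.5 z 30.5 (dist 338)
```

```bash
sed -i 's/def packs(d,roi=None):/def packs(d,roi=None,f0=0.72):/; s/\*0\.72)/*f0)/' h.py
python3 - <<'E'
from h import *
d=grab('top')
for f in(.6,.5,.42):
  print(f)
  for p in packs(d,(185,180,280,290),f): print(*[np.round(np.array(x),4) for x in p])
a=d['bgr'][150:300,140:430];cv2.imwrite('pics/f1.png',cv2.convertScaleAbs(cv2.resize(a,None,fx=2.75,fy=2.75,interpolation=cv2.INTER_CUBIC),alpha=1.6))
E
```

```text
0.6
0.5
0.42
```

View pics/f1.png

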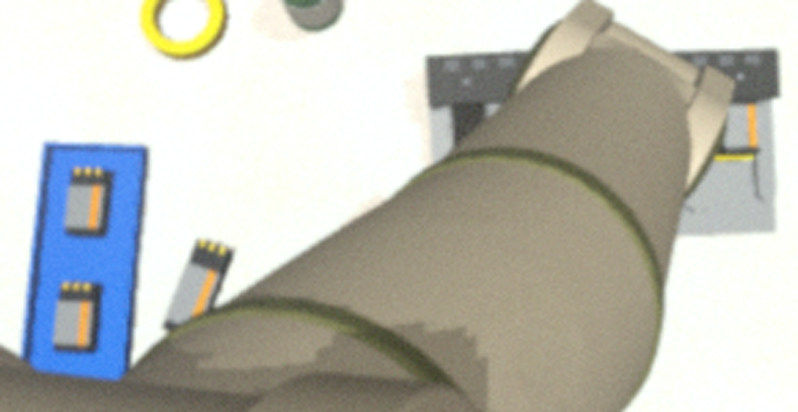

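The arm half hides the last pack, but its contacts at crop (214,245) haven't moved. Proceeding with the earlier measurement.

Request:
{"api": "servo_tool", "payload": {
  "series": [
    {"x": -18.4, "y": -32.5, "z": 0, "twist": 0, "jaw": 0.6},
    {"x": -18.4, "y": -32.5, "z": 0, "twist": 0, "jaw": 0.6},
    {"x": -18.4, "y": -32.5, "z": 0, "twist": 0, "jaw": 0.6},
    {"x": -18.4, "y": -32.5, "z": 0, "twist": 0, "jaw": 0.6},
    {"x": -18.4, "y": -32.5, "z": 0, "twist": 0, "jaw": 0.6},
    {"x": -18.4, "y": -32.5, "z": 0, "twist": 0, "jaw": 0.6},
    {"x": -18.4, "y": -32.5, "z": 0, "twist": 0, "jaw": 0.6},
    {"x": -18.4, "y": -32.5, "z": 0, "twist": 0, "jaw": 0.6},
    {"x": -18.4, "y": -32.5, "z": 0, "twist": 0, "jaw": 0.6}
  ]
}}

```text
time: 38.05
position: [0.4407, 0.2639, 0.1296]
orientation: [[0.946, -0.324, -0.002], [-0.324, -0.946, -0.001], [-0.001, 0.002, -1.0]]
force: [0.5, -0.3, 0.3]
gripper_width: 0.6
gripper_force: 0.0
```

Request:
{"api": "servo_tool", "payload": {
  "series": [
    {"x": 0, "y": 0, "z": 25, "twist": 0, "jaw": 0.6},
    {"x": 0, "y": 0, "z": 25, "twist": 0, "jaw": 0.6},
    {"x": 0, "y": 0, "z": 0, "twist": 0, "jaw": 0.6},
    {"x": 0, "y": 0, "z": 0, "twist": 0, "jaw": 0.6}
  ]
}}

```text
time: 38.38
position: [0.4407, 0.2614, 0.0793]
orientation: [[0.945, -0.327, -0.004], [-0.327, -0.945, -0.002], [-0.003, 0.004, -1.0]]
force: [0.8, -0.9, -0.1]
gripper_width: 0.597
gripper_force: 0.0
```

Run:
```python
from h import *
go(.4437,.263,.01,-.345)
```

```text
twist 0.012 then x 2.3 y -2.5 z 69.3 (dist 69)
```

Request:
{"api": "servo_tool", "payload": {
  "series": [
    {"x": 2.3, "y": -2.5, "z": 25, "twist": 0.012, "jaw": 0.6},
    {"x": 0, "y": 0, "z": 25, "twist": 0, "jaw": 0.6},
    {"x": 0, "y": 0, "z": 14, "twist": 0, "jaw": 0.6},
    {"x": 0, "y": 0, "z": 5, "twist": 0, "jaw": 0.6},
    {"x": 0, "y": 0, "z": 0, "twist": 0, "jaw": 0.6},
    {"x": 0, "y": 0, "z": 0, "twist": 0, "jaw": 0.3},
    {"x": 0, "y": 0, "z": 0, "twist": 0, "jaw": 0.2},
    {"x": 0, "y": 0, "z": 0, "twist": 0, "jaw": 0.2},
    {"x": 0, "y": 0, "z": 0, "twist": 0, "jaw": 0.2},
    {"x": 0, "y": 0, "z": 0, "twist": 0, "jaw": 0.2}
  ],
  "grip_force": 80
}}

```text
time: 39.22
position: [0.445, 0.2639, 0.0128]
orientation: [[0.941, -0.34, 0.001], [-0.34, -0.941, 0.0], [0.001, -0.001, -1.0]]
force: [0.6, -1.4, 6.0]
gripper_width: 0.37
gripper_force: 79.9
```

Request:
{"api": "servo_tool", "payload": {
  "series": [
    {"x": 0, "y": 0, "z": 0, "twist": 0, "jaw": 0.2},
    {"x": 0, "y": 0, "z": -20, "twist": 0, "jaw": 0.2},
    {"x": 0, "y": 0, "z": -40, "twist": 0, "jaw": 0.2},
    {"x": 0, "y": 0, "z": -40, "twist": 0, "jaw": 0.2},
    {"x": 0, "y": 0, "z": -20, "twist": 0, "jaw": 0.2},
    {"x": 0, "y": 0, "z": 0, "twist": -0.12, "jaw": 0.2},
    {"x": 0, "y": 0, "z": 0, "twist": -0.12, "jaw": 0.2},
    {"x": 0, "y": 0, "z": 0, "twist": -0.125, "jaw": 0.2},
    {"x": 0, "y": 0, "z": 0, "twist": 0, "jaw": 0.2}
  ]
}}

```text
time: 39.97
position: [0.4442, 0.264, 0.1326]
orientation: [[1.0, 0.025, -0.0], [0.025, -1.0, 0.001], [-0.0, -0.001, -1.0]]
force: [-0.6, -0.7, -1.6]
gripper_width: 0.372
gripper_force: 80.2
```

Run:
```python
from h import *
s=read_state();print(s['gripper_width'],s['gripper_force'])
go(.554,.0063,.126,.027)
```

```text
0.37196767903965516 80.190349817276
twist -0.002 then x 102.8 y 260.6 z 6.6 (dist 280)
```

Request:
{"api": "servo_tool", "payload": {
  "series": [
    {"x": 12.8, "y": 32.6, "z": 0, "twist": 0, "jaw": 0.2},
    {"x": 12.8, "y": 32.6, "z": 0, "twist": 0, "jaw": 0.2},
    {"x": 12.8, "y": 32.6, "z": 0, "twist": 0, "jaw": 0.2},
    {"x": 12.8, "y": 32.6, "z": 0, "twist": 0, "jaw": 0.2},
    {"x": 12.8, "y": 32.6, "z": 0, "twist": 0, "jaw": 0.2},
    {"x": 12.8, "y": 32.6, "z": 0, "twist": 0, "jaw": 0.2},
    {"x": 12.8, "y": 32.6, "z": 0, "twist": 0, "jaw": 0.2},
    {"x": 12.8, "y": 32.6, "z": 0, "twist": 0, "jaw": 0.2},
    {"x": 0, "y": 0, "z": 20, "twist": 0, "jaw": 0.2},
    {"x": 0, "y": 0, "z": 20, "twist": 0, "jaw": 0.2}
  ]
}}

```text
time: 40.8
position: [0.553, 0.002, 0.0922]
orientation: [[1.0, 0.01, 0.002], [0.01, -1.0, -0.001], [0.002, 0.002, -1.0]]
force: [-0.8, 1.4, -1.7]
gripper_width: 0.37
gripper_force: 80.2
```

Request:
{"api": "servo_tool", "payload": {
  "series": [
    {"x": 0, "y": 0, "z": 0, "twist": 0, "jaw": 0.2},
    {"x": 0, "y": 0, "z": 0, "twist": 0, "jaw": 0.2},
    {"x": 0, "y": 0, "z": 0, "twist": 0, "jaw": 0.2}
  ]
}}

```text
time: 41.05
position: [0.5515, 0.0053, 0.0919]
orientation: [[1.0, 0.017, -0.001], [0.017, -1.0, -0.001], [-0.001, 0.001, -1.0]]
force: [0.3, 0.2, -2.7]
gripper_width: 0.369
gripper_force: 80.2
```

Run:
```python
from h import *
s=read_state();print(s['gripper_width'],s['gripper_force'])
go(.554,.0063,.038,.027)
```

```text
0.36921548358862283 80.22608041763306
twist -0.010 then x 2.5 y -1.0 z 53.9 (dist 54)
```

Request:
{"api": "servo_tool", "payload": {
  "series": [
    {"x": 2.5, "y": -1, "z": 20, "twist": -0.01, "jaw": 0.2},
    {"x": 0, "y": 0, "z": 18, "twist": 0, "jaw": 0.2},
    {"x": 0, "y": 0, "z": 10, "twist": 0, "jaw": 0.2},
    {"x": 0, "y": 0, "z": 5.5, "twist": 0, "jaw": 0.2},
    {"x": 0, "y": 0, "z": 0, "twist": 0, "jaw": 0.2},
    {"x": 0, "y": 0, "z": 0, "twist": 0, "jaw": 0.2}
  ]
}}

```text
time: 41.55
position: [0.5541, 0.0062, 0.0383]
orientation: [[1.0, 0.029, -0.001], [0.029, -1.0, -0.0], [-0.001, 0.0, -1.0]]
force: [0.7, 0.0, -2.3]
gripper_width: 0.371
gripper_force: 80.3
```

Request:
{"api": "servo_tool", "payload": {
  "series": [
    {"x": 0, "y": 0, "z": 0, "twist": 0, "jaw": 0.55},
    {"x": 0, "y": 0, "z": 0, "twist": 0, "jaw": 0.55},
    {"x": 0, "y": 0, "z": 0, "twist": 0, "jaw": 0.55},
    {"x": 0, "y": 0, "z": -20, "twist": 0, "jaw": 0.55},
    {"x": 0, "y": 0, "z": -30, "twist": 0, "jaw": 0.55},
    {"x": -22, "y": 0, "z": 0, "twist": 0, "jaw": 0.2},
    {"x": -25, "y": 0, "z": 0, "twist": 0, "jaw": 0},
    {"x": -25, "y": 0, "z": 0, "twist": 0, "jaw": 0},
    {"x": 0, "y": 0, "z": 0, "twist": 0, "jaw": 0},
    {"x": 0, "y": 0, "z": 0, "twist": 0, "jaw": 0}
  ]
}}

```text
time: 42.38
position: [0.4812, 0.004, 0.0883]
orientation: [[1.0, 0.028, -0.002], [0.028, -1.0, -0.0], [-0.002, 0.0, -1.0]]
force: [0.5, -0.7, -0.0]
gripper_width: 0.001
gripper_force: 0.0
```

Run:
```python
from h import *
go(.481,.005,.018,.027); print(read_state()['gripper_width'])
```

```text
twist 0.001 then x -0.1 y -1.0 z 70.3 (dist 70)
0.001269708535238079
```

Request:
{"api": "servo_tool", "payload": {
  "series": [
    {"x": 0, "y": -0.8, "z": 25, "twist": 0, "jaw": 0},
    {"x": 0, "y": 0, "z": 25, "twist": 0, "jaw": 0},
    {"x": 0, "y": 0, "z": 18, "twist": 0, "jaw": 0},
    {"x": 0, "y": 0, "z": 1, "twist": 0, "jaw": 0},
    {"x": 4, "y": 0, "z": -0.5, "twist": 0, "jaw": 0},
    {"x": 5, "y": 0, "z": -0.7, "twist": 0, "jaw": 0},
    {"x": 5, "y": 0, "z": -0.7, "twist": 0, "jaw": 0},
    {"x": 5, "y": 0, "z": -0.7, "twist": 0, "jaw": 0},
    {"x": 5, "y": 0, "z": -0.7, "twist": 0, "jaw": 0},
    {"x": 5, "y": 0, "z": -0.7, "twist": 0, "jaw": 0}
  ]
}}

```text
time: 43.22
position: [0.5114, 0.0059, 0.0234]
orientation: [[1.0, 0.029, -0.001], [0.029, -1.0, -0.0], [-0.001, 0.0, -1.0]]
force: [-2.3, 0.5, 1.9]
gripper_width: 0.0
gripper_force: 1.2
```

Request:
{"api": "servo_tool", "payload": {
  "series": [
    {"x": 2, "y": 0, "z": -0.3, "twist": 0, "jaw": 0},
    {"x": 2, "y": 0, "z": -0.3, "twist": 0, "jaw": 0},
    {"x": 2, "y": 0, "z": -0.3, "twist": 0, "jaw": 0},
    {"x": 2, "y": 0, "z": -0.3, "twist": 0, "jaw": 0},
    {"x": 2, "y": 0, "z": -0.3, "twist": 0, "jaw": 0},
    {"x": 0, "y": 0, "z": 0, "twist": 0, "jaw": 0}
  ]
}}

```text
time: 43.72
position: [0.5195, 0.0059, 0.024]
orientation: [[1.0, 0.029, -0.004], [0.029, -1.0, -0.0], [-0.004, 0.0, -1.0]]
force: [-5.5, 0.3, 2.1]
gripper_width: -0.0
gripper_force: 2.7
```

Request:
{"api": "servo_tool", "payload": {
  "series": [
    {"x": 2, "y": 0, "z": -0.3, "twist": 0, "jaw": 0},
    {"x": 2, "y": 0, "z": -0.3, "twist": 0, "jaw": 0},
    {"x": 0, "y": 0, "z": 0, "twist": 0, "jaw": 0}
  ]
}}

```text
time: 43.97
position: [0.5196, 0.0059, 0.0241]
orientation: [[1.0, 0.028, -0.011], [0.028, -1.0, 0.0], [-0.011, -0.001, -1.0]]
force: [-13.8, -0.4, 5.1]
gripper_width: 0.001
gripper_force: 6.9
```

Request:
{"api": "servo_tool", "payload": {
  "series": [
    {"x": 2, "y": 0, "z": -0.3, "twist": 0, "jaw": 0},
    {"x": 0, "y": 0, "z": 0, "twist": 0, "jaw": 0}
  ]
}}

```text
time: 44.13
position: [0.5196, 0.006, 0.0241]
orientation: [[0.999, 0.028, -0.015], [0.028, -1.0, 0.001], [-0.015, -0.001, -1.0]]
force: [-18.1, -1.0, 5.8]
gripper_width: 0.004
gripper_force: 9.0
```

All four empties are home. I'll back off and move to the mains, looking once more on the way.

Request:
{"api": "servo_tool", "payload": {
  "series": [
    {"x": -12, "y": 0, "z": 0, "twist": 0, "jaw": 0},
    {"x": -15, "y": 0, "z": 0, "twist": 0, "jaw": 0},
    {"x": 0, "y": 0, "z": -35, "twist": 0, "jaw": 0},
    {"x": 0, "y": 0, "z": -40, "twist": 0, "jaw": 0},
    {"x": 0, "y": 0, "z": -40, "twist": -0.02, "jaw": 0},
    {"x": -20, "y": 36, "z": 0, "twist": 0, "jaw": 0},
    {"x": -20, "y": 36, "z": 0, "twist": 0, "jaw": 0},
    {"x": -20, "y": 36, "z": 0, "twist": 0, "jaw": 0},
    {"x": -20, "y": 36, "z": 0, "twist": 0, "jaw": 0},
    {"x": -20, "y": 36, "z": 0, "twist": 0, "jaw": 0}
  ]
}}

```text
time: 44.97
position: [0.4088, -0.1808, 0.1406]
orientation: [[0.999, 0.05, 0.0], [0.05, -0.999, -0.001], [0.0, 0.001, -1.0]]
force: [0.5, -0.1, 0.5]
gripper_width: 0.0
gripper_force: 0.0
```

Request:
{"api": "servo_tool", "payload": {
  "series": [
    {"x": -12, "y": 36, "z": 0, "twist": 0, "jaw": 0},
    {"x": -12, "y": 36, "z": 0, "twist": 0, "jaw": 0},
    {"x": -12, "y": 36, "z": 0, "twist": 0, "jaw": 0},
    {"x": -12, "y": 36, "z": 0, "twist": 0, "jaw": 0},
    {"x": -12, "y": 36, "z": 0, "twist": 0, "jaw": 0},
    {"x": 0, "y": 0, "z": 0, "twist": 0, "jaw": 0},
    {"x": 0, "y": 0, "z": 0, "twist": 0, "jaw": 0},
    {"x": 0, "y": 0, "z": 0, "twist": 0, "jaw": 0}
  ]
}}

```text
time: 45.63
position: [0.3578, -0.3619, 0.1404]
orientation: [[0.999, 0.048, -0.001], [0.048, -0.999, -0.0], [-0.001, 0.0, -1.0]]
force: [-0.1, 0.9, -0.1]
gripper_width: 0.001
gripper_force: 0.0
```

Run:
```python
from h import *
go(.332,-.361,.056,.045)
d=grab('top');s=grab('scene')
A=cv2.convertScaleAbs(cv2.resize(d['bgr'][150:290,140:430],(780,377),interpolation=cv2.INTER_CUBIC),alpha=1.4)
B=cv2.convertScaleAbs(cv2.resize(s['bgr'][190:260,190:435],(780,223),interpolation=cv2.INTER_CUBIC),alpha=1.6)
cv2.imwrite('pics/g1.png',np.vstack([A,B]))
for roi in((290,185,360,225),(360,190,425,225)):
    for ce,st in yellow(d,roi): print('Y',ce.round(2),st)
```

```text
twist 0.003 then x -25.7 y -2.1 z 84.4 (dist 88)
Y [315.38 195.88] [315 193   2   6   8]
Y [339.76 216.48] [334 216  13   2  21]
Y [311.18 218.29] [306 218  13   2  17]
Y [378.62 207.46] [373 207  13   2  24]
Y [407.  206.5] [401 206  13   2  26]
```

View pics/g1.png

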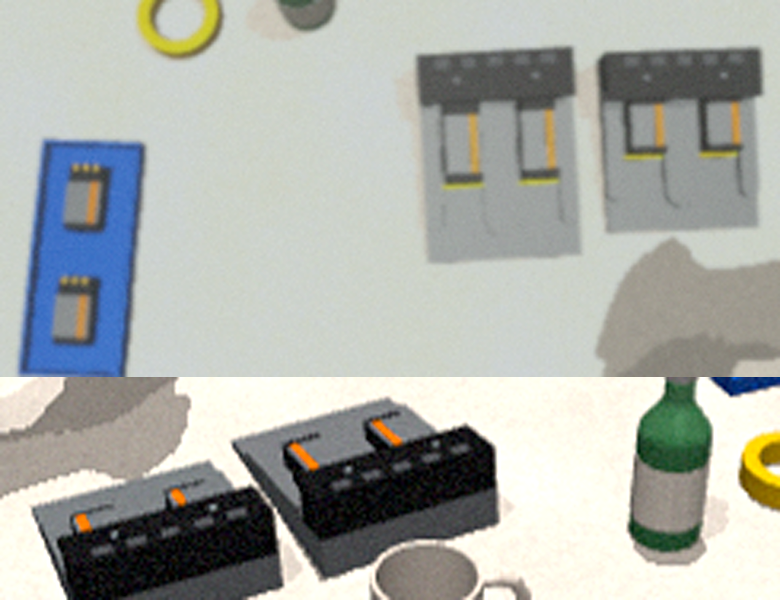

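All four empties end exactly at the yellow lines (crop (462,185), (538,182), (643,155) and (718,153)), and both charged packs are flat in the tray. Switching the mains now.

Request:
{"api": "servo_tool", "payload": {
  "series": [
    {"x": -26, "y": -2, "z": 0, "twist": 0, "jaw": 0},
    {"x": 0, "y": 0, "z": 0, "twist": 0, "jaw": 0},
    {"x": 0, "y": 0, "z": 30, "twist": 0, "jaw": 0},
    {"x": 0, "y": 0, "z": 30, "twist": 0, "jaw": 0},
    {"x": 0, "y": 0, "z": 22, "twist": 0, "jaw": 0},
    {"x": 0, "y": 0, "z": 0, "twist": 0, "jaw": 0},
    {"x": 0, "y": 0, "z": 0, "twist": 0, "jaw": 0}
  ]
}}

```text
time: 46.32
position: [0.3315, -0.3602, 0.0581]
orientation: [[0.999, 0.05, -0.003], [0.05, -0.999, 0.001], [-0.003, -0.002, -1.0]]
force: [-0.6, 0.4, 0.7]
gripper_width: 0.0
gripper_force: 0.0
```

Request:
{"api": "servo_tool", "payload": {
  "series": [
    {"x": 6, "y": 0, "z": 0, "twist": 0, "jaw": 0},
    {"x": 6, "y": 0, "z": 0, "twist": 0, "jaw": 0},
    {"x": 6, "y": 0, "z": 0, "twist": 0, "jaw": 0},
    {"x": 6, "y": 0, "z": 0, "twist": 0, "jaw": 0},
    {"x": 6, "y": 0, "z": 0, "twist": 0, "jaw": 0},
    {"x": 6, "y": 0, "z": 0, "twist": 0, "jaw": 0},
    {"x": 4, "y": 0, "z": 0, "twist": 0, "jaw": 0},
    {"x": 4, "y": 0, "z": 0, "twist": 0, "jaw": 0},
    {"x": 0, "y": 0, "z": 0, "twist": 0, "jaw": 0}
  ]
}}

```text
time: 47.07
position: [0.3764, -0.359, 0.0584]
orientation: [[0.999, 0.05, -0.001], [0.05, -0.999, -0.001], [-0.001, 0.001, -1.0]]
force: [0.2, 0.1, 1.1]
gripper_width: 0.001
gripper_force: 0.1
```

Request:
{"api": "servo_tool", "payload": {
  "series": [
    {"x": 3, "y": 0, "z": 0, "twist": 0, "jaw": 0},
    {"x": 3, "y": 0, "z": 0, "twist": 0, "jaw": 0},
    {"x": 0, "y": 0, "z": 0, "twist": 0, "jaw": 0}
  ]
}}

```text
time: 47.32
position: [0.3819, -0.3588, 0.0583]
orientation: [[0.999, 0.049, -0.002], [0.049, -0.999, -0.0], [-0.002, 0.0, -1.0]]
force: [-1.1, 0.7, 0.7]
gripper_width: 0.003
gripper_force: 0.4
```

Request:
{"api": "servo_tool", "payload": {
  "series": [
    {"x": 2, "y": 0, "z": 0, "twist": 0, "jaw": 0},
    {"x": 2, "y": 0, "z": 0, "twist": 0, "jaw": 0},
    {"x": 0, "y": 0, "z": 0, "twist": 0, "jaw": 0}
  ]
}}

```text
time: 47.57
position: [0.3844, -0.3587, 0.0583]
orientation: [[0.999, 0.048, -0.003], [0.048, -0.999, -0.0], [-0.003, -0.0, -1.0]]
force: [-4.9, -0.5, 0.2]
gripper_width: -0.002
gripper_force: 2.3
```

Request:
{"api": "servo_tool", "payload": {
  "series": [
    {"x": 2, "y": 0, "z": 0, "twist": 0, "jaw": 0},
    {"x": 0, "y": 0, "z": 0, "twist": 0, "jaw": 0}
  ]
}}

```text
time: 47.73
position: [0.3847, -0.3586, 0.0582]
orientation: [[0.999, 0.047, -0.005], [0.047, -0.999, 0.0], [-0.005, -0.001, -1.0]]
force: [-9.8, -1.6, 2.4]
gripper_width: 0.001
gripper_force: 5.1
```

The paddle reached its end stop. Back off, lift and look.

Request:
{"api": "servo_tool", "payload": {
  "series": [
    {"x": -15, "y": 0, "z": 0, "twist": 0, "jaw": 0},
    {"x": -25, "y": 0, "z": 0, "twist": 0, "jaw": 0},
    {"x": 0, "y": 0, "z": -35, "twist": 0, "jaw": 0},
    {"x": 0, "y": 0, "z": -40, "twist": 0, "jaw": 0},
    {"x": 0, "y": 35, "z": -40, "twist": 0, "jaw": 0},
    {"x": 0, "y": 35, "z": 0, "twist": 0, "jaw": 0},
    {"x": 0, "y": 35, "z": 0, "twist": 0, "jaw": 0},
    {"x": 0, "y": 35, "z": 0, "twist": 0, "jaw": 0},
    {"x": 0, "y": 0, "z": 0, "twist": 0, "jaw": 0},
    {"x": 0, "y": 0, "z": 0, "twist": 0, "jaw": 0}
  ]
}}

```text
time: 48.57
position: [0.354, -0.4946, 0.1649]
orientation: [[0.999, 0.047, -0.001], [0.047, -0.999, -0.002], [-0.001, 0.002, -1.0]]
force: [-0.3, 1.4, -0.5]
gripper_width: 0.002
gripper_force: 0.0
```

Run:
```python
from h import *
d=grab('top');s=grab('scene')
A=cv2.convertScaleAbs(cv2.resize(d['bgr'][150:290,140:500],(780,303),interpolation=cv2.INTER_CUBIC),alpha=1.4)
B=cv2.convertScaleAbs(cv2.resize(s['bgr'][170:260,130:364],(780,297),interpolation=cv2.INTER_CUBIC),alpha=1.6)
cv2.imwrite('pics/z1.png',np.vstack([A,B]))
h=cv2.cvtColor(s['bgr'],cv2.COLOR_BGR2HSV);m=cv2.inRange(h,(0,150,50),(8,255,255))|cv2.inRange(h,(172,150,50),(180,255,255));m[:,:140]=0;m[:,185:]=0;m[:185]=0;m[240:]=0
uv=np.argwhere(m)[:,::-1];print(uv.min(0),uv.max(0),uv.mean(0))
for th in(0,.75,.9):
  a=th-.45;print(th,proj(s,[[.3865+.042*np.sin(a),-.357,.034+.042*np.cos(a)]]).round(1))
```

```text
[156 199] [165 209] [160.61797753 204.17977528]
0 [[156.8 193.4]]
0.75 [[158.3 198.3]]
0.9 [[158.8 200.2]]
```

View pics/z1.png

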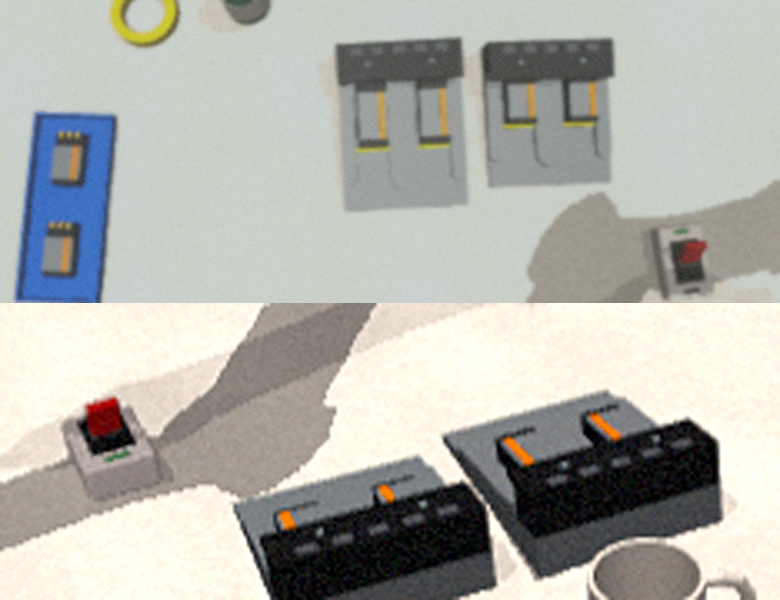

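The paddle now leans towards the green mark, with its top edge at scene row 199, matching the 0.9 rad projection. All packs are in place and the arm is clear.

```bash
python3 -c "
from plant import job; print(job.sign_off())"
```

```text
the job is handed in; nothing more can be done
None
```

I handed the job in at about 49 s, with no verdict returned: both charged packs are in the ready tray, all four empties are home in their chargers, the mains paddle is on, and nothing else was moved.

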